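# Shut the drying box: re-pin the vent stay and hook the door

## Task

Close up the plywood drying box: move the one thing on top of it that stands in the way of the stay, setting it down upright somewhere clear and leaving the other things as they are. Then lift the stay off its pin, push the door fully shut with it and drop the hole nearest the door over the pin. Finally swing the hook over until its prong rests fully down in the eye on the door; the stay must not bump the jar or the bottle, and nothing may be knocked over.

Things in the scene. Friction and masses are not known exactly. Their poses are not given: they have to be found in the camera images.
- drying_box: Plywood drying box, 230 (x) x 330 (y) x 130 mm high, fixed to the bench, nothing above it. Origin: centre of its underside, at bench height; its own -x faces the open front with the door, +y is the hinge side. Its fixed top is flat, 130 mm above the bench. 'Box frame' below means positions in this frame, in mm.
- box_door (a joint): Door angle, rad: 0 = fully shut against its stop, about 0.46 at the start, held there by the stay. The door is a 322 mm wide, 18 mm thick, 118 mm high panel; its upright hinge axis stands at box frame (-137, 157); it opens out from the front, its free edge at the -y side. It turns stiffly (about 0.05 N m) and stays where it is left.
- stay_bar: The stay: flat steel bar, 220 x 22 x 4 mm, level over the box's top. Origin: its swivel on the door's top edge (box frame (-126, -5, 144) when shut); +x along the bar. Holes 11 mm wide at x = 65, 102 and 139; at the start the 139 one is on the pin. Knob at x = 200. Its free end lifts. It links to the door: off its pin, moving the knob towards the back of the box shuts the door.
- stay_knob (a point): Middle of the stay's upright black knob, 20 mm across and 26 mm high (160 to 186 mm above the bench while the stay lies level, this point at 172); below it 14 mm of thinner stem stand over the bar. With the door shut and the stay seated it stands at box frame (74, -5, 172).
- near_hole (a point): Centre of the underside of the stay's hole nearest the door (65 mm from the swivel).
- pin (a point): Foot of the stay's upright pin, at box frame (-61, -5, 142), on a boss 12 mm high on which the seated bar lies. The pin is 7 mm thick with a round tip and stands up 8 mm from this point; to pass over it the bar's hole must be lifted more than 8 mm (at the nearest hole: knob raised 30 mm or more from level).
- stay_swing (a joint): Swivel angle of the stay against the door, rad: 0 = square to the door, pointing to the back of the box; about 0.37 at the start. Grows counter-clockwise from above.
- stay_lift (a joint): Lift angle of the stay, rad: 0 = level, lying down on its boss; at most 0.5. Falls back by its weight.
- hook (a joint): Hook angle, rad: 0 = arm level over the front edge with the prong down in the eye; grows as the arm swings up and over to the back (1.57 upright, at most 2.75). Stiff pivot: it stays where it is left and must be guided all the way down.
- hook_pivot (a point): Pivot of the hook, at box frame (-26, -130, 158); its axis runs along the box's y. The arm is flat steel 9.5 mm wide (along the axis), 8 mm thick and 100 mm long from the pivot to the prong; closed it points to the box's -x. The bracket round the pivot is 20 mm wide and 34 mm high.
- hook_grip (a point): Point on the middle of the hook's arm, 60 mm from the pivot: a good place to pinch it across its 9.5 mm width. With the hook closed it lies at box frame (-86, -130, 158), 28 mm over the box's top.
- hook_tip (a point): Tip of the hook's prong (7 mm thick, reaches 24 mm down from the arm's middle line at 100 mm from the pivot).
- eye (a point): Centre of the eye's hole (14 mm) at the upper face of its 4 mm strap on the door's top edge; at box frame (-126, -130, 142) when the door is shut. The prong tip stands 8 mm under it when hooked.
- nut_jar: Glass jar with a red lid, 51 mm across, 72 mm high, 0.11 to 0.22 kg, on the box at the start. Origin: centre of its underside. It stands either straight behind the stay (in its way) or at the hinge side (not in its way).
- glue_bottle: Squeeze bottle, body 35 mm across, 95 mm high to the shoulder, 125 mm with its orange nozzle, 0.05 to 0.1 kg, on the box at the start in the other of the two places. Origin: centre of its underside.
- sanding_block: Cork sanding block, 46 x 86 x 27 mm, on the box at the hinge side; a bystander. Origin: centre of its underside.
- hammer: Bench hammer lying beside the box, 77 x 190 x 21 mm (long along its y); a bystander. Origin: centre of its underside.
- bit_block: Beech block with upright bits, 45 x 85 x 73 mm (long along its y); a bystander. Origin: centre of its underside.
- pliers: Pliers lying on the bench, 53 x 160 x 11 mm (long along y); a bystander. Origin: centre of its underside.
- screwdriver: Screwdriver lying on the bench, 25 x 192 x 25 mm (long along y); a bystander. Origin: centre of its underside.
- mug: Spotted mug, 92 x 127 x 93 mm (handle to its -y); a bystander. Origin: centre of its underside.
- tape_masking: Roll of tape, 84 mm across, 24 mm high, lying flat; a bystander. Origin: centre of its underside.
- chip_tray: Shallow pine tray, 70 x 115 x 11 mm, fixed; a bystander. Origin: centre of its underside.
- clipboard: Clipboard lying at the left end of the bench, 300 (world x) x 165 x 12 mm, fixed; a bystander. Origin: centre of its underside.
Things that resemble listed ones, but are neither listed nor needed, are in the scene too. What is shaped like the glue_bottle but black is not meant.

How it is judged:
By the outcome, as a careful person would: the job done as asked, in the order asked, and still so for the second after the job is handed in, with the robot touching nothing.
It also fails if it takes over 72 s, if anything falls off the work surface, if the arm or the gripper's body presses on something with over 40 N, if the wrist force passes 120 N, or if a joint passes its speed limit or range.

## Robot

A 6-joint arm with a two-finger parallel gripper is mounted at the origin on a cart in front of the work surface, level with it; the furniture and walls round the work are solid. World frame = base frame: x ahead of the robot, y to its left, z up, the work surface at z = 0. Lengths are in m, angles in rad, forces in N, time in s.
With the tool pointing down it reaches from about 0.35 to 0.95 m from the base axis. Payload 17.4 kg.
Tool frame: the origin (TCP) lies at the very end of the fingers, on their centre line; the grasp point (between the pads) lies 19 mm behind it; z points along the fingers, y is the direction in which the jaws open and shut (so a half turn about z gives the same grasp; the last joint's range is limited). The gripper opens to 93 mm and grips with 3 to 60 N. Pads are 15 mm wide; open, the fingers measure 128 mm over their backs; the gripper's body (75 mm by 188 mm) begins 65 mm behind the grasp point.
Start: joints at [-1.375, 0.116, 1.442, -0, 1.584, -0.038], TCP at [0.156, -0.657, 0.187] pointing down, gripper open.
Joint ranges: [-2.83, 2.83], [-0.83, 2.19], [0.07, 2.5], [-1.14, 4.28], [0.01, 3], [-2.97, 2.97]. Speed limits (rad/s): [1.89, 1.89, 2.22, 3.14, 3.14, 3.14].

## Interface

Orientations are given as a 3x3 rotation matrix whose columns are the frame's x, y, z axes.
In Python, from plant import bot, capture, camera_params gives the robot as it stands. The module is installed in compiled form; this text tells all that it offers.
- The arm moves only by the tool move_arm, never from a script. Its argument "moves" is a list of rows, each an object of numbers: "tx", "ty", "tz": the shift along the tool's x, y, z in cm; "wx", "wy", "wz": the turn, a rotation vector about the tool's x, y, z in degrees; "grip": the finger opening in cm, from 0 to 9.3. A call has 1 to 10 rows; each row shifts and turns the pose as measured when the row begins, along the tool's axes as they then stand; what a row does not reach is not made up. A row lasts 1/12 s, in which the tool goes at most 41.7 mm and 7.16 degrees, less where a joint would pass 70% of its speed; a pose out of reach is approached as far as the arm can. A call is refused whole if a number of a shift passes 4.17 or a number of a turn 7.16, either way. A call with a gripper value outside its range is refused whole. The fingers move at their own pace and stop on an object; "newtons" is the grip in N (left out, the last holds). Time passes only in rows, so rows that do not move let the fingers close. It gives the time, the measured TCP pose, the force and the opening at its end, in the units of the state.
- bot.sense(): the state, without advancing time (a new reading comes with each control period).
- capture(name): name is "scene" or "top" or "wrist"; returns (picture, depth): 420x560x3 uint8, blue, green, red; 420x560 float32, m along the optical axis (not along the pixel's ray), 0 where there is no reading.
- camera_params(name): a dict with "K" (3x3 intrinsics, pixels), "view" (4x4, takes a point from world to camera coordinates). Camera axes: x right, y down, z forward; pixel columns grow to the right and rows downward; lengths in m; the calibration is good to about 2 mm. A picture is of the moment at which its call begins: read the wrist's pose just before it. camera_params takes no time and is no camera call; for the wrist camera it gives the pose at the moment of the call.
- bot.sign_off(): hands the job in, once; it reports no verdict.
The state is a dict: "t": time; "q": joint angles; "joint_velocities": joint speeds; "effort": joint torques, N m; "tool_pos": TCP position; "tcp_rot": TCP orientation; "ft_force": force on the tool from outside, world axes, zero at the start; "moment": the same for the moment, N m; "opening": finger opening in m.
Only numpy, scipy, OpenCV 4.12 (cv2) and the standard library are available. Lean on these libraries where they do the work, as an engineer would, in place of code of your own. Each camera call takes 0.05 s, during which the arm holds its last target.

## Working session

There is one attempt and no reset: what is moved stays moved. The work goes in short steps, Python scripts to look and compute and a tool call to move; the robot and the scene stay as the last step left them, time stands still between calls to the robot, and variables do not carry over. Pictures are saved under pics/ and viewed, and the job is handed in when it is done.

Besides the shell and the picture viewer there is one more tool, called after "Request:" as a command line: name --argument value ..., lists and objects as JSON in quotes. move_arm: Moves the arm, as the interface text tells. Its arguments: {"type":"object","properties":{"moves":{"type":"array"},"newtons":{"type":"number"}},"required":["moves"]}

```bash
mkdir -p pics; ls; cat > h.py <<'E'
import numpy as np, cv2, json
from plant import bot, capture, camera_params
def snap(name, fn):
    p=camera_params(name); c,d=capture(name)
    cv2.imwrite('pics/%s.png'%fn,c); np.savez('pics/%s.npz'%fn,c=c,d=d,K=p['K'],V=p['view'])
    return c,d,np.array(p['K']),np.array(p['view'])
def load(fn):
    z=np.load('pics/%s.npz'%fn); return z['c'],z['d'],z['K'],z['V']
def ray(K,V,u,v,z):
    R=V[:3,:3];t=V[:3,3];o=-R.T@t;d=R.T@np.linalg.inv(K)@np.array([u,v,1.])
    return o+d*(z-o[2])/d[2]
def dep(K,V,u,v,d):
    R=V[:3,:3];t=V[:3,3]
    return R.T@(np.linalg.inv(K)@np.array([u,v,1.])*d-t)
def proj(K,V,p):
    q=K@(V[:3,:3]@np.array(p)+V[:3,3]); return q[:2]/q[2]
E
python3 - <<'E'
from h import *
print(bot.sense())
for n in ('scene','top'):
    c,d,K,V=snap(n,n+'0'); print(n,K,V)
E
```

```text
pics
{'t': 0.0, 'q': array([-1.37478331e+00,  1.16486880e-01,  1.44227688e+00, -1.00297493e-05,
        1.58398205e+00, -3.77604961e-02]), 'joint_velocities': array([ 0.00093665,  0.00019865, -0.00091004, -0.00091899,  0.00085111,
        0.00042356]), 'effort': array([ 7.92803708e-03, -7.21250010e+01, -6.22614884e+01,  7.84309977e-02,
        2.37039715e-02, -9.97945449e-05]), 'tool_pos': array([ 0.15633078, -0.65639952,  0.18599738]), 'tcp_rot': array([[ 9.72799223e-01,  2.31649773e-01, -2.34426884e-04],
       [ 2.31649890e-01, -9.72798568e-01,  1.12912639e-03],
       [ 3.35117345e-05, -1.15271823e-03, -9.99999335e-01]]), 'ft_force': array([-0.03523716, -0.22704313, -0.07087825]), 'moment': array([-0.04441133, -0.02014036,  0.03000553]), 'opening': 0.0931055972032249}
scene [[432.50964407   0.         275.74043446]
 [  0.         432.50964407 214.24841929]
 [  0.           0.           1.        ]] [[-0.89596493 -0.4440309   0.00913237  0.43926065]
 [-0.32821207  0.64813286 -0.68716856  0.26748772]
 [ 0.29920509 -0.61867629 -0.72644061  1.27544202]
 [ 0.          0.          0.          1.        ]]
top [[396.63831502   0.         285.07329681]
 [  0.         396.63831502 215.05450056]
 [  0.           0.           1.        ]] [[-0.0259955  -0.99959974  0.01116198 -0.05295223]
 [-0.98223191  0.02346466 -0.18619852  0.55620314]
 [ 0.18586208 -0.01580398 -0.98244874  1.19812651]
 [ 0.          0.          0.          1.        ]]
```

View pics/scene0.png

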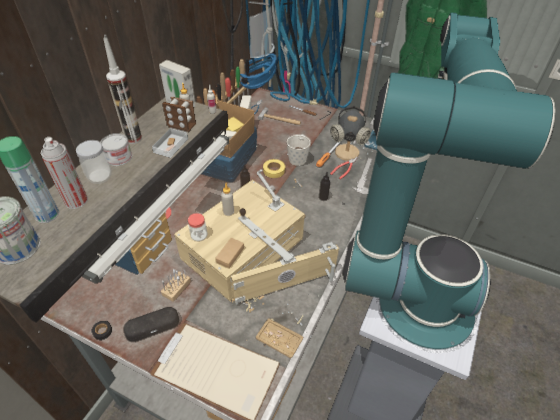

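View pics/top0.png

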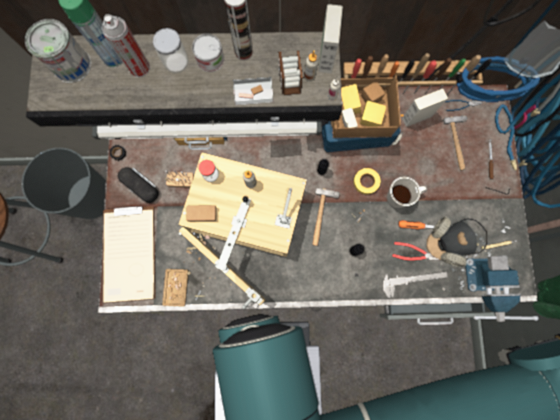

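```bash
python3 - <<'E'
from h import *
c,_,_,_=load('scene0'); cv2.imwrite('pics/s_c.png',cv2.resize(c[150:330,150:350],None,fx=4,fy=3.3,interpolation=cv2.INTER_CUBIC)[:600,:800])
c,_,_,_=load('top0'); cv2.imwrite('pics/t_c.png',cv2.resize(c[140:310,160:360],None,fx=4,fy=3.5,interpolation=cv2.INTER_CUBIC)[:600,:800])
E
```

```text
(no output)
```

View pics/s_c.png

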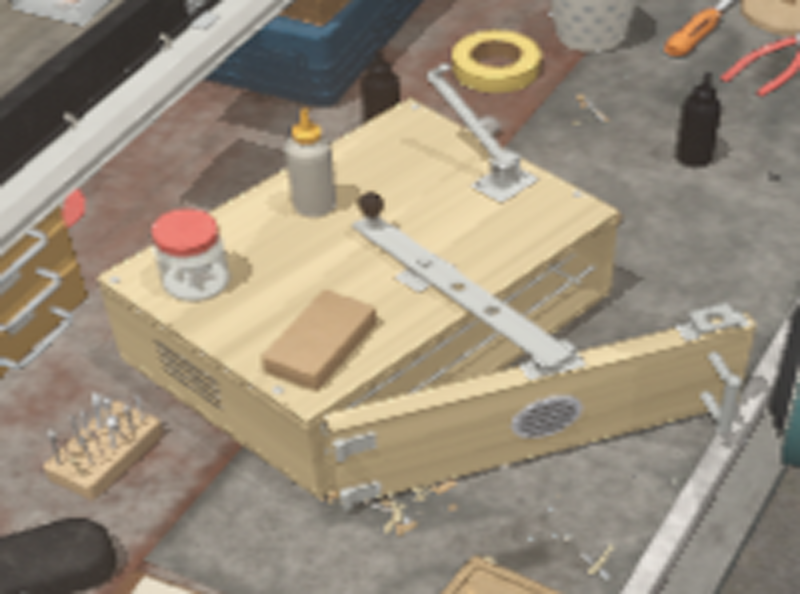

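View pics/t_c.png

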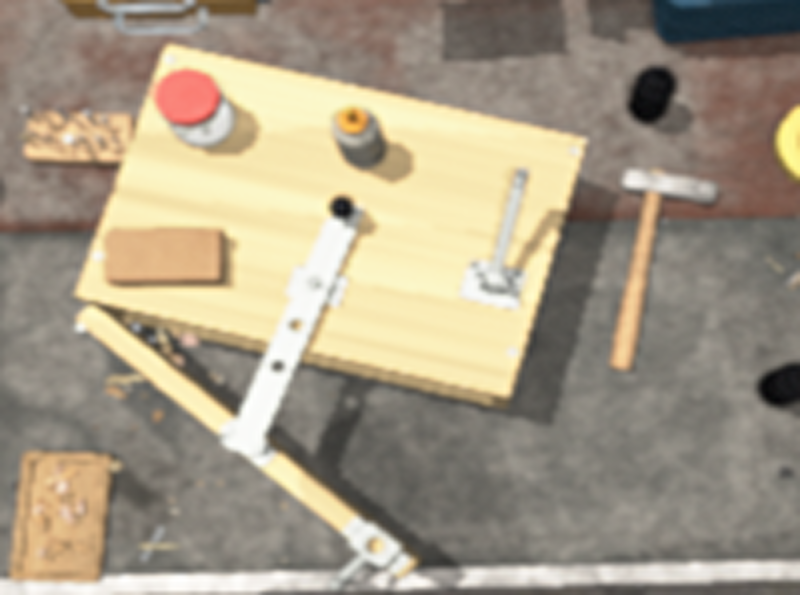

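```bash
cat > box.py <<'E'
from h import *
c,_,K,V=load('top0')
f=lambda u,v:(u/4+160,v/3.5+140)
P=[ray(K,V,*f(*p),0.130)[:2] for p in [(168,44),(588,138),(510,400),(78,295)]]
# box frame: back-left(+x,+y), back-right(+x,-y), front-right(-x,-y), front-left(-x,+y)
B=np.array([(115,165),(115,-165),(-115,-165),(-115,165)])/1000
P=np.array(P)
pc,bc=P.mean(0),B.mean(0)
H=(B-bc).T@(P-pc);U,S,Wt=np.linalg.svd(H);R=(U@Wt).T
t=pc-R@bc; yaw=np.arctan2(R[1,0],R[0,0])
def b2w(x,y,z=None):
    q=R@np.array([x,y])/1000+t
    return q if z is None else np.array([*q,z/1000])
def w2b(p): return R.T@(np.array(p[:2])-t)*1000
E
python3 - <<'E'
from box import *
print(t,np.degrees(yaw)); print((P-(B@R.T+t))*1000, np.linalg.norm(P-np.roll(P,1,0),axis=1))
c2,_,K2,V2=load('scene0')
g=lambda u,v:(u/4+150,v/3.3+150)
pairs={'knobtop':((342,202),None,.186)}
print('scene corners',[w2b(ray(K2,V2,*g(*p),.13)) for p in [(102,280),(412,100),(620,215),(308,418)]])
print('knob', w2b(ray(K,V,*f(342,207),.180)), w2b(ray(K2,V2,*g(371,206),.172)))
print('pin predicted', [x*m+o for x,m,o in zip(proj(K,V,b2w(-61,-5,142)),(1,1),(0,0))])
print('bottle', w2b(ray(K,V,*f(352,121),.250)), w2b(ray(K2,V2,*g(307,122),.245)))
print('jar', w2b(ray(K,V,*f(188,97),.202)), w2b(ray(K2,V2,*g(185,230),.202)))
for n in [(-126,-5,144),(-61,-5,142),(-26,-130,158),(-126,-130,142)]: 
  for k,v,fx in ((K,V,lambda p:((p[0]-160)*4,(p[1]-140)*3.5)),(K2,V2,lambda p:((p[0]-150)*4,(p[1]-150)*3.3))): print(n,np.round(fx(proj(k,v,b2w(*n)))))
E
```

```text
[0.58268252 0.05561999] -16.410305554946603
[[-0.402782    0.31027333]
 [ 1.11078136  0.81690149]
 [-1.6311674   0.57709702]
 [ 0.92316805 -1.70427184]] [0.22816425 0.32908901 0.23256467 0.32854778]
scene corners [array([103.39544511, 169.38812708]), array([ 106.02700335, -158.83830729]), array([-124.71094579, -155.49550805]), array([-118.36326151,  167.38861773])]
knob [-0.65809278 -9.61712958] [-5.90841653 -4.69496727]
pin predicted [np.float64(239.39277725030814), np.float64(221.20082845915687)]
bottle [52.41323282 -7.7342373 ] [49.01720439  2.01196091]
jar [ 54.29478772 117.22828295] [ 48.09597076 124.62316078]
(-126, -5, 144) [292. 359.]
(-126, -5, 144) [489. 296.]
(-61, -5, 142) [318. 284.]
(-61, -5, 142) [425. 259.]
(-26, -130, 158) [496. 279.]
(-26, -130, 158) [505. 157.]
(-126, -130, 142) [460. 399.]
(-126, -130, 142) [601. 221.]
```

```bash
cat >> h.py <<'E'
def togo(p, yaw=None):
    """remaining shift in tool cm axes to world TCP p; yaw=desired world heading of tool y (mod pi)"""
    s=bot.sense();R=s['tcp_rot'];d=R.T@(np.array(p)-s['tool_pos'])*100
    print('tool',np.round(s['tool_pos'],4),'togo cm',np.round(d,2),'y-head deg',round(np.degrees(np.arctan2(R[1,1],R[0,1])),1),'F',np.round(s['ft_force'],1),'open',round(s['opening'],4),'t',round(s['t'],2),'z',np.round(R[:,2],3))
    if yaw is not None:
        y=np.degrees(np.arctan2(R[1,1],R[0,1])); e=(yaw-y+90)%180-90
        print('turn wz (tool) deg',round(-e,1), 'q6',s['q'][5])
E
python3 - <<'E'
from box import *
c,d,K,V=load('top0')
for u,v in [(200,130),(300,128),(180,60),(300,275),(335,282),(345,200)]:
    print((u,v),np.round(dep(K,V,u,v,d[v,u]),3))
print('bottle',b2w(52,-6),'knob',b2w(0,-10))
togo([*b2w(40,-6),0.45],yaw=np.degrees(yaw)+90)
E
```

```text
(200, 130) [0.763 0.165 0.246]
(300, 128) [ 0.765 -0.112  0.241]
(180, 60) [0.903 0.194 0.363]
(300, 275) [ 0.368 -0.11   0.   ]
(335, 282) [ 0.343 -0.221  0.002]
(345, 200) [ 0.612 -0.269 -0.007]
bottle [0.63086912 0.03517368] knob [0.57985738 0.04602736]
tool [ 0.1563 -0.6564  0.1861] togo cm [ 61.15 -56.91 -26.33] y-head deg -76.6 F [-0.6  0.1  0.5] open 0.0928 t 0.1 z [-0.     0.001 -1.   ]
turn wz (tool) deg 29.8 q6 -0.037794079213465136
```

Request:
move_arm --moves '[{"tz": -4, "wz": 6}, {"tz": -4, "wz": 6}, {"tz": -4, "wz": 6}, {"tz": -4, "wz": 6}, {"tz": -4, "wz": 6}, {"tz": -4}]'

```text
invalid input at $.moves[0]: expected keys tx, ty, tz, wx, wy, wz, grip
```

```bash
python3 - <<'E'
from box import *
togo([*b2w(20,-30),0.45],yaw=np.degrees(yaw)+90)
E
```

```text
tool [ 0.1563 -0.6564  0.1861] togo cm [ 58.22 -55.82 -26.33] y-head deg -76.6 F [-0.6  0.1  0.5] open 0.0928 t 0.1 z [-0.     0.001 -1.   ]
turn wz (tool) deg 29.8 q6 -0.037794079213465136
```

All keys are required.

Request:
move_arm --moves '[{"tx": 0, "ty": 0, "tz": -4, "wx": 0, "wy": 0, "wz": 6, "grip": 9.3}, {"tx": 0, "ty": 0, "tz": -4, "wx": 0, "wy": 0, "wz": 6, "grip": 9.3}, {"tx": 0, "ty": 0, "tz": -4, "wx": 0, "wy": 0, "wz": 6, "grip": 9.3}, {"tx": 0, "ty": 0, "tz": -4, "wx": 0, "wy": 0, "wz": 6, "grip": 9.3}, {"tx": 0, "ty": 0, "tz": -4, "wx": 0, "wy": 0, "wz": 6, "grip": 9.3}, {"tx": 0, "ty": 0, "tz": -4, "wx": 0, "wy": 0, "wz": 0, "grip": 9.3}]'

```text
t: 0.6
tool_pos: [0.156, -0.6547, 0.4212]
tcp_rot: [[0.951, -0.31, -0.004], [-0.31, -0.951, 0.022], [-0.011, -0.019, -1.0]]
ft_force: [0.5, -1.0, 0.2]
opening: 0.0926
```

```bash
python3 - <<'E'
from box import *
togo([*b2w(20,-30),0.45],yaw=np.degrees(yaw)+90)
E
```

```text
tool [ 0.156  -0.6547  0.4212] togo cm [ 20.6  -77.87  -1.6 ] y-head deg -108.1 F [ 0.5 -1.   0.2] open 0.0926 t 0.6 z [-0.004  0.022 -1.   ]
turn wz (tool) deg -1.7 q6 0.5112576586152016
```

Request:
move_arm --moves '[{"tx": 1, "ty": -3.9, "tz": 0, "wx": -0.6, "wy": 0, "wz": 0, "grip": 9.3}, {"tx": 1, "ty": -3.9, "tz": 0, "wx": -0.6, "wy": 0, "wz": 0, "grip": 9.3}, {"tx": 1, "ty": -3.9, "tz": 0, "wx": 0, "wy": 0, "wz": 0, "grip": 9.3}, {"tx": 1, "ty": -3.9, "tz": 0, "wx": 0, "wy": 0, "wz": 0, "grip": 9.3}, {"tx": 1, "ty": -3.9, "tz": 0, "wx": 0, "wy": 0, "wz": 0, "grip": 9.3}, {"tx": 1, "ty": -3.9, "tz": 0, "wx": 0, "wy": 0, "wz": 0, "grip": 9.3}, {"tx": 1, "ty": -3.9, "tz": 0, "wx": 0, "wy": 0, "wz": 0, "grip": 9.3}, {"tx": 1, "ty": -3.9, "tz": 0, "wx": 0, "wy": 0, "wz": 0, "grip": 9.3}, {"tx": 1, "ty": -3.9, "tz": 0, "wx": 0, "wy": 0, "wz": 0, "grip": 9.3}, {"tx": 1, "ty": -3.9, "tz": 0, "wx": 0, "wy": 0, "wz": 0, "grip": 9.3}]'

```text
t: 1.43
tool_pos: [0.3761, -0.3122, 0.4251]
tcp_rot: [[0.947, -0.322, -0.009], [-0.322, -0.947, -0.01], [-0.006, 0.012, -1.0]]
ft_force: [1.3, 0.4, 0.0]
opening: 0.0929
```

```bash
python3 - <<'E'
from box import *
togo([*b2w(20,-30),0.45],yaw=np.degrees(yaw)+90)
E
```

```text
tool [ 0.3761 -0.3122  0.4251] togo cm [  9.84 -38.53  -3.01] y-head deg -108.8 F [1.3 0.4 0. ] open 0.0929 t 1.43 z [-0.009 -0.01  -1.   ]
turn wz (tool) deg -2.3 q6 1.156395337922074
```

Request:
move_arm --moves '[{"tx": 1, "ty": -3.9, "tz": -0.3, "wx": 0.3, "wy": 0.3, "wz": 0, "grip": 9.3}, {"tx": 1, "ty": -3.9, "tz": -0.3, "wx": 0.3, "wy": 0, "wz": 0, "grip": 9.3}, {"tx": 1, "ty": -3.9, "tz": -0.3, "wx": 0, "wy": 0, "wz": -0.4, "grip": 9.3}, {"tx": 1, "ty": -3.9, "tz": -0.3, "wx": 0, "wy": 0, "wz": -0.4, "grip": 9.3}, {"tx": 1, "ty": -3.9, "tz": -0.3, "wx": 0, "wy": 0, "wz": -0.4, "grip": 9.3}, {"tx": 1, "ty": -3.9, "tz": -0.3, "wx": 0, "wy": 0, "wz": -0.4, "grip": 9.3}, {"tx": 1, "ty": -3.9, "tz": -0.3, "wx": 0, "wy": 0, "wz": -0.4, "grip": 9.3}, {"tx": 1, "ty": -3.9, "tz": -0.3, "wx": 0, "wy": 0, "wz": 0, "grip": 9.3}, {"tx": 0.9, "ty": -3.9, "tz": -0.3, "wx": 0, "wy": 0, "wz": 0, "grip": 9.3}, {"tx": 0, "ty": 0, "tz": 0, "wx": 0, "wy": 0, "wz": 0, "grip": 6}]'

```text
t: 2.27
tool_pos: [0.5723, 0.013, 0.4484]
tcp_rot: [[0.959, -0.282, -0.004], [-0.282, -0.959, 0.0], [-0.004, 0.001, -1.0]]
ft_force: [-0.3, -0.2, -0.9]
opening: 0.0893
```

```bash
python3 - <<'E'
from box import *
togo([*b2w(20,-30),0.45],yaw=np.degrees(yaw)+90)
c,d,K,V=snap('wrist','w1'); s=bot.sense()
print('cam',-V[:3,:3].T@V[:3,3], s['tool_pos'],V[:3,:3])
E
```

```text
tool [0.5723 0.013  0.4484] togo cm [ 1.79 -1.39 -0.17] y-head deg -106.4 F [-0.3 -0.2 -0.9] open 0.0893 t 2.27 z [-0.004  0.    -1.   ]
turn wz (tool) deg 0.0 q6 1.8352451305123823
cam [ 0.64482487 -0.00601356  0.64574901] [0.57136675 0.01102863 0.44845786] [[-2.81300791e-01 -9.59619577e-01  3.62849368e-04]
 [-9.22326134e-01  2.70473021e-01  2.75968925e-01]
 [-2.64923324e-01  7.72956114e-02 -9.61166490e-01]]
```

View pics/w1.png

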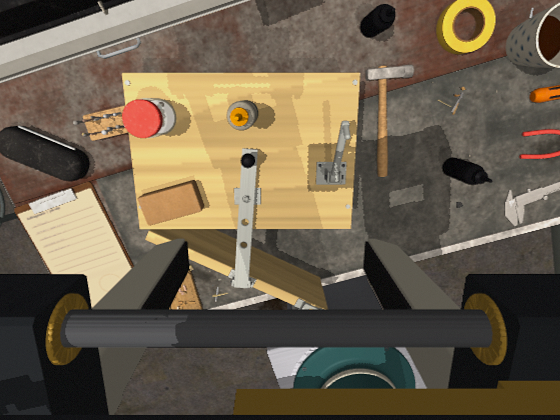

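```bash
python3 - <<'E'
from box import *
c,d,K,V=load('w1')
cv2.imwrite('pics/w1c.png',cv2.resize(c[60:240,115:375],None,fx=3,fy=3,interpolation=cv2.INTER_CUBIC))
g=lambda u,v,z:np.round(w2b(ray(K,V,u,v,z)),1)
for p in [(123,73),(359,73),(352,229),(139,229)]: print('corner',g(*p,.13))
print('knob',g(248,160,.182),'noz',g(238,115,.25),'jar',g(141,119,.202),'pin',g(246,199,.148))
E
```

```text
corner [112.7 169. ]
corner [ 113.2 -156.4]
corner [-115.8 -160.6]
corner [-116.1  171.1]
knob [ 0.8 -5. ] noz [61.4 -0.4] jar [ 54.6 123.8] pin [-62.4   1.8]
```

View pics/w1c.png

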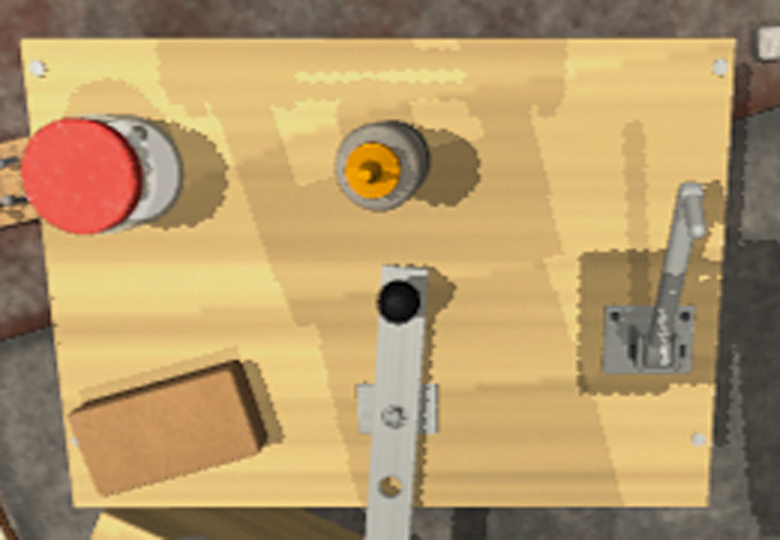

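```bash
python3 - <<'E'
from box import *
c,d,K,V=snap('wrist','w2')
c0=load('w1')[0]; print(np.abs(c.astype(int)-c0).mean())
hsv=cv2.cvtColor(c,cv2.COLOR_BGR2HSV)
m=((hsv[...,0]>14)&(hsv[...,0]<28)&(hsv[...,1]>60)&(hsv[...,2]>110)).astype('uint8')*255
cv2.imwrite('pics/m.png',m)
# edges: top, bottom, left, right via subpixel gradient scan of gray in rows/cols
g=cv2.cvtColor(c,cv2.COLOR_BGR2LAB)[...,2].astype(float)
for p in ['150 73']:
    pass
def edge(line):
    d=np.diff(line); i=np.argmax(np.abs(d)); w=np.abs(d[max(0,i-1):i+2]); return max(0,i-1)+0.5+(w*np.arange(len(w))).sum()/w.sum()
gs=cv2.GaussianBlur(g,(3,3),0.7)
L=[];T=[];Rr=[];Bm=[]
for x in range(190,330,4): T.append((x,60+edge(gs[60:90,x])))
for x in list(range(160,225,4))+list(range(280,340,4)): Bm.append((x,215+edge(gs[215:245,x])))
for y in range(145,180,3): L.append((115+edge(gs[y,115:145]),y))
for y in list(range(80,100,3))+list(range(190,225,3)): Rr.append((340+edge(gs[y,340:375]),y))
for n,l in zip('TBLR',(T,Bm,L,Rr)):
    q=np.array([w2b(ray(K,V,u,v,.13)) for u,v in l]); print(n,np.round(np.median(q,0),1),np.round(q[:, 0 if n in 'TB' else 1],0))
for n,p,z in [('knob',(248,160),.18)]: print(w2b(ray(K,V,*p,z)))
print(bot.sense()['tool_pos'])
E
```

```text
7.094902210884354
T [113.7 -19.5] [114. 113. 114. 114. 114. 114. 114. 114. 114. 114. 114. 114. 114. 114.
 114. 114. 114. 114. 114. 114. 114. 114. 114. 114. 114. 114. 114. 114.
 114. 114. 114. 114. 114. 114. 114.]
B [-115.3   39.5] [-116. -140. -138. -116. -115. -115. -115. -116. -116. -116. -115. -115.
 -116. -115. -115. -115. -115. -115. -115. -115. -115. -115. -115. -115.
 -115. -115. -115. -115. -115. -115. -115. -115.]
L [-10.4 171.2] [171. 171. 171. 172. 171. 171. 172. 171. 171. 172. 171. 171.]
R [ -62.9 -158. ] [-148. -158. -158. -158. -158. -157. -158. -158. -158. -159. -158. -158.
 -159. -158. -158. -158. -158. -158. -158.]
[ 0.15338667 -7.13333757]
[0.57061263 0.00928101 0.44891478]
```

```bash
python3 - <<'E'
from box import *
s=bot.sense()
c,d,K,V=snap('wrist','w3')
R=s['tcp_rot'];p=s['tool_pos'];o=s['opening'];print(o,p)
for sgn in (-1,1):
  for x in (-.0075,0,.0075):
    print(sgn,x,proj(K,V,p+R@np.array([x,sgn*o/2,0])))
cv2.imwrite('pics/w3c.png',cv2.resize(c[215:275,150:400],None,fx=3,fy=6,interpolation=cv2.INTER_CUBIC))
ct,dt,Kt,Vt=snap('top','top1')
for sgn in (-1,1): print('top',proj(Kt,Vt,p+R@np.array([0,sgn*o/2,0])))
cs,ds,Ks,Vs=snap('scene','scene1')
for sgn in (-1,1): print('scene',proj(Ks,Vs,p+R@np.array([0,sgn*o/2,0])))
E
```

```text
0.08286372844187266 [0.57061263 0.00928101 0.44891478]
-1 -0.0075 [210.60166965 242.40920072]
-1 0 [209.98341347 230.71915414]
-1 0.0075 [209.35303104 218.79982331]
1 -0.0075 [348.07659722 242.57603799]
1 0 [348.79340135 230.88822865]
1 0.0075 [349.52426386 218.97119116]
top [233.66355982 169.97913128]
top [270.32113263 179.58823435]
scene [236.10318697 134.99853052]
scene [259.04588277 121.2237972 ]
```

View pics/w3c.png

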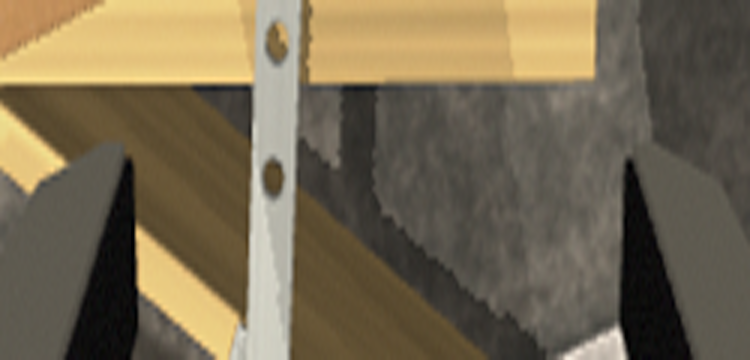

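View pics/scene1.png

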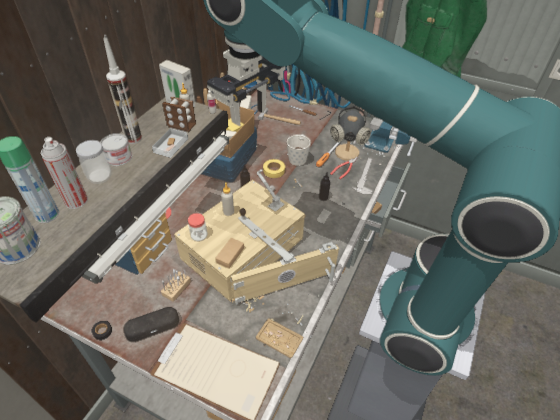

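View pics/top1.png

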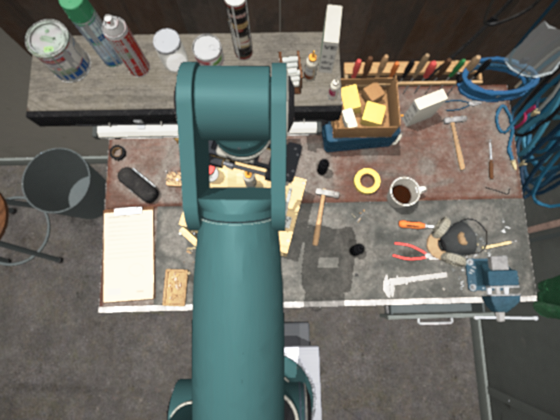

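```bash
python3 - <<'E'
from box import *
for fn in ('w3','top0','scene0'):
    c,d,K,V=load(fn)
    hsv=cv2.cvtColor(c,cv2.COLOR_BGR2HSV)
    m=((hsv[...,0]>10)&(hsv[...,0]<25)&(hsv[...,1]>190)&(hsv[...,2]>120)).astype('uint8')
    pb=proj(K,V,b2w(58,-5,240)).astype(int)
    mm=np.zeros_like(m); mm[pb[1]-25:pb[1]+25,pb[0]-25:pb[0]+25]=1; m&=mm
    ys,xs=np.nonzero(m); u,v=xs.mean(),ys.mean()
    i=np.argmin(np.where(m>0,np.where(d>0,d,9),9)); vi,ui=divmod(i,560)
    q=np.array([dep(K,V,a,b,d[b,a]) for a,b in zip(xs,ys) if d[b,a]>0])
    print(fn,len(xs),u,v,'depth pts box',np.round([np.median([w2b(p) for p in q],0)]),'z rng',np.percentile(q[:,2],[2,50,98]).round(3), 'ray .245',w2b(ray(K,V,u,v,.245)))
    # knob black
    pb=proj(K,V,b2w(0,-8,178)).astype(int); r=14
    gm=(hsv[pb[1]-r:pb[1]+r,pb[0]-r:pb[0]+r,2]<60); ys,xs=np.nonzero(gm)
    u,v=xs.mean()+pb[0]-r,ys.mean()+pb[1]-r; print('  knob',len(xs),w2b(ray(K,V,u,v,.178)))
    # jar lid
    pb=proj(K,V,b2w(54,120,202)).astype(int); r=30
    h=hsv[pb[1]-r:pb[1]+r,pb[0]-r:pb[0]+r]; gm=((h[...,0]<6)|(h[...,0]>172))&(h[...,1]>120); ys,xs=np.nonzero(gm)
    print('  jar',len(xs),w2b(ray(K,V,xs.mean()+pb[0]-r,ys.mean()+pb[1]-r,.20)))
E
```

```text
w3 241 235.1286307053942 115.96265560165975 depth pts box [[59.  0.]] z rng [0.225 0.231 0.254] ray .245 [59.81521119 -0.96149114]
  knob 148 [ 0.04165817 -4.18593545]
  jar 1212 [ 55.56794528 123.37158019]<stdin>:8: RuntimeWarning: Mean of empty slice.
  ret = ret.dtype.type(ret / rcount)
  return _methods._mean(a, axis=axis, dtype=dtype,
Traceback (most recent call last):
IndexError: too many indices for array: array is 1-dimensional, but 2 were indexed
```

```bash
cat >> box.py <<'E'
t=t+R@np.array([-0.001,0.0035])
E
python3 - <<'E'
from box import *
togo([*b2w(60,-6.5),0.182],yaw=np.degrees(yaw)+90)
E
```

```text
tool [0.5697 0.007  0.45  ] togo cm [ 5.78 -4.79 26.79] y-head deg -106.7 F [ 0.7 -0.4  0.8] open 0.071 t 2.52 z [-0.001 -0.001 -1.   ]
turn wz (tool) deg -0.3 q6 1.8301718186858613
```

Request:
move_arm --moves '[{"tx": 2, "ty": -1.6, "tz": 3, "wx": 0, "wy": 0, "wz": 0, "grip": 6.5}, {"tx": 2, "ty": -1.6, "tz": 3, "wx": 0, "wy": 0, "wz": 0, "grip": 6.5}, {"tx": 1.8, "ty": -1.6, "tz": 3, "wx": 0, "wy": 0, "wz": 0, "grip": 6.5}, {"tx": 0, "ty": 0, "tz": 3, "wx": 0, "wy": 0, "wz": 0, "grip": 6.5}, {"tx": 0, "ty": 0, "tz": 2.5, "wx": 0, "wy": 0, "wz": 0, "grip": 6.5}, {"tx": 0, "ty": 0, "tz": 0, "wx": 0, "wy": 0, "wz": 0, "grip": 6.5}]'

```text
t: 3.02
tool_pos: [0.6398, 0.0278, 0.3046]
tcp_rot: [[0.954, -0.299, 0.008], [-0.299, -0.954, -0.002], [0.008, -0.001, -1.0]]
ft_force: [0.2, -0.6, -1.6]
opening: 0.065
```

```bash
python3 - <<'E'
from box import *
togo([*b2w(60,-6.5),0.182],yaw=np.degrees(yaw)+90)
c,d,K,V=snap('wrist','w4')
E
```

```text
tool [0.6398 0.0278 0.3046] togo cm [-0.49 -0.74 12.25] y-head deg -107.4 F [ 0.2 -0.6 -1.6] open 0.065 t 3.02 z [ 0.008 -0.002 -1.   ]
turn wz (tool) deg -1.0 q6 1.878855189393597
```

View pics/w4.png

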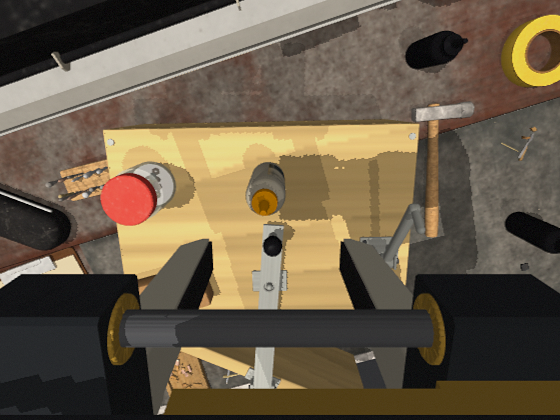

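```bash
python3 - <<'E'
from box import *
c,d,K,V=load('w4'); print(K[0,0],K[0,2])
hsv=cv2.cvtColor(c,cv2.COLOR_BGR2HSV)
m=((hsv[...,0]>10)&(hsv[...,0]<25)&(hsv[...,1]>190)&(hsv[...,2]>100)).astype('uint8')
mm=np.zeros_like(m); mm[185:220,245:290]=1; m&=mm
ys,xs=np.nonzero(m)
q=np.array([dep(K,V,a,b,d[b,a]) for a,b in zip(xs,ys)]); top=q[q[:,2]>.24]
print(len(q),len(top),w2b(np.median(q,0)),np.median(q[:,2]),w2b(top.mean(0)),q[:,2].max())
# grey body
m2=(hsv[160:200,240:290,1]<60); ys,xs=np.nonzero(m2); q=np.array([dep(K,V,a+240,b+160,d[b+160,a+240]) for a,b in zip(xs,ys)]); q=q[(q[:,2]>.15)]
b=np.array([w2b(p) for p in q]); print(len(b),b.min(0),b.max(0),q[:,2].min(),q[:,2].max())
s=bot.sense(); print(w2b(s['tool_pos']))
E
```

```text
352.3923308111168 275.84082498488715
535 93 [62.64493097 -2.93215733] 0.2311622401193699 [62.74815571 -2.41281401] 0.502853828781991
839 [ 57.86693438 -19.39738028] [136.24356122  13.56420801] 0.1500193801034162 0.502853828781991
[ 63.88426456 -14.20283082]
```

Request:
move_arm --moves '[{"tx": -0.2, "ty": -1.0, "tz": 2.5, "wx": 0, "wy": 0.3, "wz": -0.8, "grip": 6.5}, {"tx": 0, "ty": 0, "tz": 3, "wx": 0, "wy": 0, "wz": 0, "grip": 6.5}, {"tx": 0, "ty": 0, "tz": 3, "wx": 0, "wy": 0, "wz": 0, "grip": 6.5}, {"tx": 0, "ty": 0, "tz": 2, "wx": 0, "wy": 0, "wz": 0, "grip": 6.5}, {"tx": 0, "ty": 0, "tz": 0, "wx": 0, "wy": 0, "wz": 0, "grip": 6.5}]'

```text
t: 3.48
tool_pos: [0.6446, 0.0324, 0.2141]
tcp_rot: [[0.956, -0.292, 0.032], [-0.292, -0.956, -0.004], [0.032, -0.006, -0.999]]
ft_force: [-0.6, 0.2, -0.4]
opening: 0.0648
```

```bash
python3 - <<'E'
from box import *
togo([*b2w(62,-4),0.182],yaw=np.degrees(yaw)+90)
c,d,K,V=snap('wrist','w5')
E
```

```text
tool [0.6446 0.0324 0.2141] togo cm [-0.6 -0.4  3.2] y-head deg -107.0 F [-0.6  0.2 -0.4] open 0.0648 t 3.48 z [ 0.032 -0.004 -0.999]
turn wz (tool) deg -0.6 q6 1.879776681179601
```

View pics/w5.png

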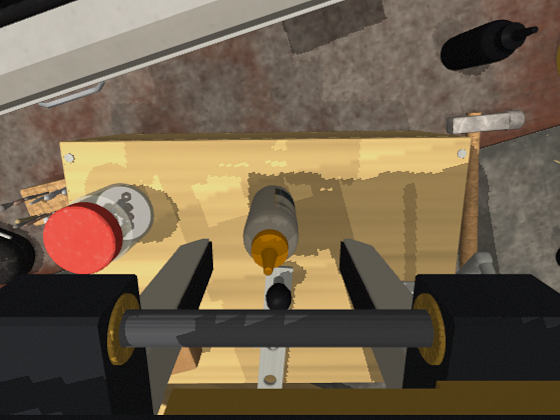

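Request:
move_arm --moves '[{"tx": -0.3, "ty": -0.4, "tz": 1.5, "wx": 0, "wy": -1.8, "wz": -0.6, "grip": 6.5}, {"tx": -0.2, "ty": 0, "tz": 1.5, "wx": 0, "wy": 0, "wz": 0, "grip": 6.5}, {"tx": 0, "ty": 0, "tz": 0.4, "wx": 0, "wy": 0, "wz": 0, "grip": 6.5}, {"tx": 0, "ty": 0, "tz": 0, "wx": 0, "wy": 0, "wz": 0, "grip": 6.5}]'

```text
t: 3.87
tool_pos: [0.644, 0.037, 0.1885]
tcp_rot: [[0.959, -0.282, 0.01], [-0.282, -0.959, 0.006], [0.008, -0.009, -1.0]]
ft_force: [0.2, -0.5, 0.7]
opening: 0.0651
```

```bash
python3 - <<'E'
from box import *
togo([*b2w(62,-4),0.182],yaw=np.degrees(yaw)+90)
c,d,K,V=snap('scene','s2')
cv2.imwrite('pics/s2c.png',cv2.resize(c[80:300,150:380],None,fx=3,fy=2.7,interpolation=cv2.INTER_CUBIC))
E
```

```text
tool [0.644  0.037  0.1885] togo cm [-0.32  0.    0.65] y-head deg -106.4 F [ 0.2 -0.5  0.7] open 0.0651 t 3.87 z [ 0.01   0.006 -1.   ]
turn wz (tool) deg 0.0 q6 1.8716166427579664
```

View pics/s2c.png

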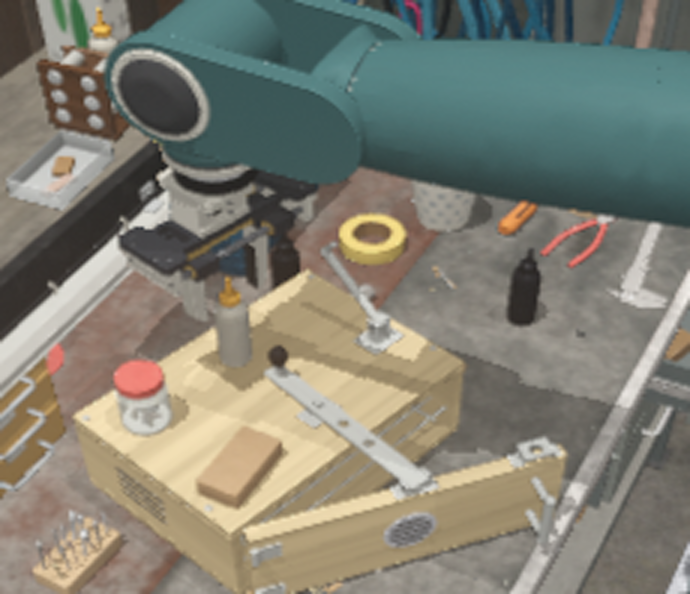

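```bash
python3 - <<'E'
from box import *
c,d,K,V=load('s2'); s=bot.sense(); R_=s['tcp_rot'];p=s['tool_pos']
cc=cv2.resize(c[110:220,190:280],None,fx=6,fy=5.4,interpolation=cv2.INTER_CUBIC)
for y in (-.0325,0,.0325):
  for z in (0,-.03,-.06):
    u,v=proj(K,V,p+R_@np.array([0,y,z])); x_,y_=int((u-190+.5)*6),int((v-110+.5)*5.4); print(y,z,x_,y_); cv2.circle(cc,(x_,y_),3,(0,0,255) if z==0 else (0,255,0),-1)
cv2.imwrite('pics/s2d.png',cc)
E
```

```text
-0.0325 0 166 506
-0.0325 -0.03 161 467
-0.0325 -0.06 157 427
0 0 214 476
0 -0.03 211 437
0 -0.06 207 397
0.0325 0 261 448
0.0325 -0.03 258 409
0.0325 -0.06 255 368
```

View pics/s2d.png

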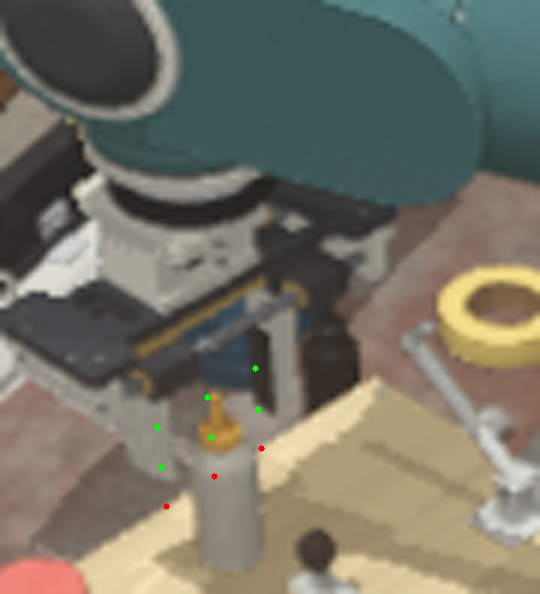

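```bash
python3 - <<'E'
from box import *
c,d,K,V=snap('wrist','w6'); s=bot.sense(); R_=s['tcp_rot'];p=s['tool_pos']
for v in (240,243,246,250,260,270):
    row=[]
    for u in (185,195,200,205,208,211,340,343,346,350,355):
        if d[v,u]>0: row.append((u,tuple(np.round(R_.T@(dep(K,V,u,v,d[v,u])-p)*1000).astype(int))))
    print(v,row)
cv2.imwrite('pics/w6c.png',cv2.resize(c[180:330,140:420],None,fx=2.8,fy=3,interpolation=cv2.INTER_CUBIC))
E
```

```text
240 [(185, (np.int64(-30), np.int64(-73), np.int64(59))), (195, (np.int64(-30), np.int64(-65), np.int64(59))), (200, (np.int64(7), np.int64(-40), np.int64(-33))), (205, (np.int64(8), np.int64(-37), np.int64(-33))), (208, (np.int64(7), np.int64(-36), np.int64(-31))), (211, (np.int64(-30), np.int64(-53), np.int64(60))), (340, (np.int64(-30), np.int64(48), np.int64(59))), (343, (np.int64(7), np.int64(32), np.int64(-32))), (346, (np.int64(8), np.int64(33), np.int64(-34))), (350, (np.int64(7), np.int64(35), np.int64(-32))), (355, (np.int64(-29), np.int64(60), np.int64(58)))]
243 [(185, (np.int64(-33), np.int64(-73), np.int64(59))), (195, (np.int64(8), np.int64(-42), np.int64(-37))), (200, (np.int64(8), np.int64(-39), np.int64(-37))), (205, (np.int64(7), np.int64(-37), np.int64(-37))), (208, (np.int64(6), np.int64(-36), np.int64(-33))), (211, (np.int64(6), np.int64(-35), np.int64(-32))), (340, (np.int64(6), np.int64(30), np.int64(-32))), (343, (np.int64(6), np.int64(32), np.int64(-33))), (346, (np.int64(7), np.int64(32), np.int64(-36))), (350, (np.int64(7), np.int64(34), np.int64(-36))), (
[... 1643 characters left out ...]
(30), np.int64(-48))), (350, (np.int64(7), np.int64(31), np.int64(-54))), (355, (np.int64(8), np.int64(32), np.int64(-56)))]
270 [(185, (np.int64(8), np.int64(-39), np.int64(-66))), (195, (np.int64(6), np.int64(-36), np.int64(-63))), (200, (np.int64(4), np.int64(-35), np.int64(-59))), (205, (np.int64(0), np.int64(-35), np.int64(-50))), (208, (np.int64(-4), np.int64(-35), np.int64(-43))), (211, (np.int64(-7), np.int64(-35), np.int64(-37))), (340, (np.int64(-8), np.int64(30), np.int64(-36))), (343, (np.int64(-4), np.int64(30), np.int64(-43))), (346, (np.int64(0), np.int64(30), np.int64(-50))), (350, (np.int64(4), np.int64(30), np.int64(-58))), (355, (np.int64(6), np.int64(31), np.int64(-62)))]
```

View pics/w6c.png

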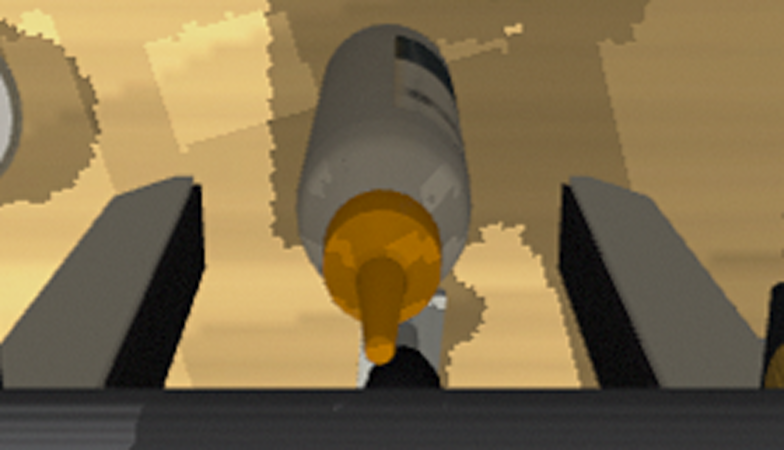

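Request:
move_arm --moves '[{"tx": -0.3, "ty": 0, "tz": 0.7, "wx": 0, "wy": -0.5, "wz": 0, "grip": 6.5}, {"tx": 0, "ty": 0, "tz": 0.5, "wx": 0, "wy": 0, "wz": 0, "grip": 6.5}, {"tx": 0, "ty": 0, "tz": 0.1, "wx": 0, "wy": 0, "wz": 0, "grip": 6.5}]'

```text
t: 4.22
tool_pos: [0.6416, 0.0381, 0.1768]
tcp_rot: [[0.959, -0.282, 0.004], [-0.282, -0.959, 0.009], [0.002, -0.01, -1.0]]
ft_force: [0.3, 0.4, -0.2]
opening: 0.0648
```

```bash
python3 - <<'E'
from box import *
togo([*b2w(62,-4),0.176],yaw=np.degrees(yaw)+90)
c,d,K,V=snap('wrist','w7'); s=bot.sense(); R_=s['tcp_rot'];p=s['tool_pos']
for u,v in [(278,330),(200,330),(100,330),(100,300),(40,330),(300,405),(420,400),(260,245),(205,245),(346,245)]:
    if d[v,u]>0: print(u,v,np.round(R_.T@(dep(K,V,u,v,d[v,u])-p)*1000))
E
```

```text
tool [0.6416 0.0381 0.1768] togo cm [-0.05  0.04  0.08] y-head deg -106.4 F [ 0.3  0.4 -0.2] open 0.0648 t 4.22 z [ 0.004  0.009 -1.   ]
turn wz (tool) deg 0.0 q6 1.8717858894142092
278 330 [  28.   -2. -133.]
200 330 [  27.  -18. -133.]
100 330 [  32.  -36. -139.]
100 300 [  35.  -39. -133.]
40 330 [  32.  -47. -140.]
300 405 [  20.    2. -145.]
420 400 [  20.   25. -144.]
260 245 [  7. -10. -39.]
205 245 [  8. -36. -40.]
346 245 [  8.  32. -40.]
```

Request:
move_arm --newtons 10 --moves '[{"tx": 0, "ty": 0, "tz": 0, "wx": 0, "wy": 0, "wz": 0, "grip": 2.5}, {"tx": 0, "ty": 0, "tz": 0, "wx": 0, "wy": 0, "wz": 0, "grip": 2.5}, {"tx": 0, "ty": 0, "tz": 0, "wx": 0, "wy": 0, "wz": 0, "grip": 2.5}, {"tx": 0, "ty": 0, "tz": 0, "wx": 0, "wy": 0, "wz": 0, "grip": 2.5}, {"tx": 0, "ty": 0, "tz": 0, "wx": 0, "wy": 0, "wz": 0, "grip": 2.5}, {"tx": 0, "ty": 0, "tz": 0, "wx": 0, "wy": 0, "wz": 0, "grip": 2.5}]'

```text
t: 4.77
tool_pos: [0.6417, 0.0382, 0.1774]
tcp_rot: [[0.959, -0.282, 0.005], [-0.282, -0.959, 0.009], [0.002, -0.01, -1.0]]
ft_force: [0.8, 0.1, -1.3]
opening: 0.0312
```

```bash
python3 - <<'E'
from box import *
togo([*b2w(62,-4),0.176])
c,d,K,V=snap('wrist','w8')
E
```

```text
tool [0.6417 0.0382 0.1774] togo cm [-0.05  0.04  0.14] y-head deg -106.4 F [ 0.8  0.1 -1.3] open 0.0312 t 4.77 z [ 0.005  0.009 -1.   ]
```

View pics/w8.png

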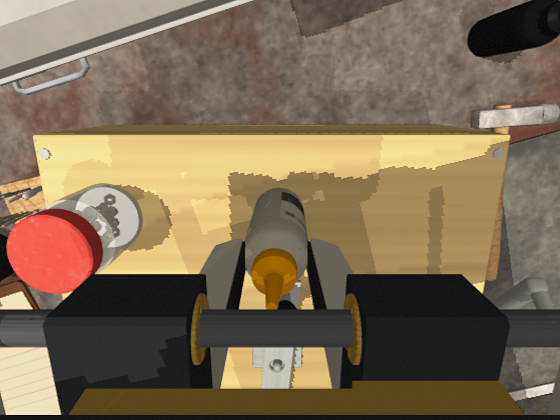

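Request:
move_arm --moves '[{"tx": 0, "ty": 0, "tz": 0, "wx": 0, "wy": 0, "wz": 0, "grip": 2.2}, {"tx": 0, "ty": 0, "tz": 0, "wx": 0, "wy": 0, "wz": 0, "grip": 2.2}]'

```text
t: 4.98
tool_pos: [0.6417, 0.0382, 0.1774]
tcp_rot: [[0.959, -0.282, 0.005], [-0.282, -0.959, 0.009], [0.002, -0.01, -1.0]]
ft_force: [-0.5, -0.5, -0.3]
opening: 0.0314
```

```bash
python3 - <<'E'
from box import *
c,d,K,V=snap('wrist','w9')
cv2.imwrite('pics/w9c.png',cv2.resize(c[160:310,140:420],None,fx=2.8,fy=3,interpolation=cv2.INTER_CUBIC))
c,d,K,V=snap('scene','s3')
cv2.imwrite('pics/s3d.png',cv2.resize(c[110:220,190:280],None,fx=6,fy=5.4,interpolation=cv2.INTER_CUBIC))
E
```

```text
(no output)
```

View pics/w9c.png

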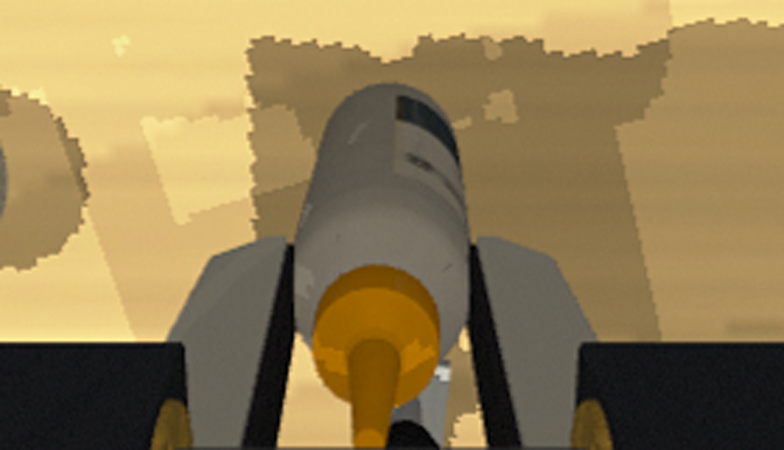

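View pics/s3d.png

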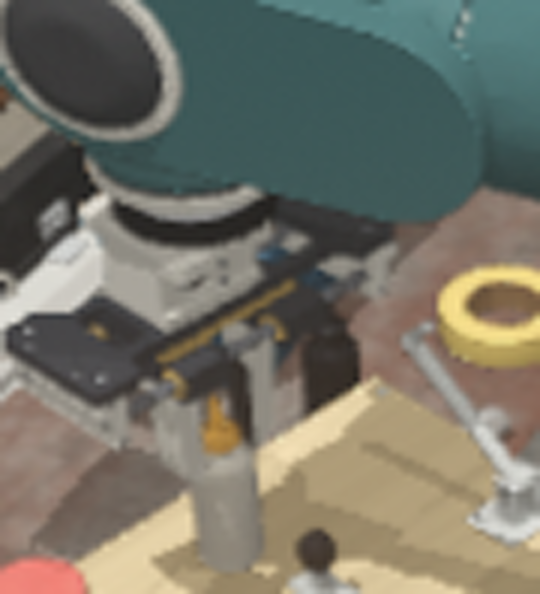

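Request:
move_arm --moves '[{"tx": 0, "ty": 0, "tz": 0, "wx": 0, "wy": 0, "wz": 0, "grip": 5}, {"tx": 0, "ty": 0, "tz": 0, "wx": 0, "wy": 0, "wz": 0, "grip": 5}, {"tx": 0, "ty": 0, "tz": 0, "wx": 0, "wy": 0, "wz": 0, "grip": 5}, {"tx": 0, "ty": 0, "tz": 0.3, "wx": 0, "wy": 0, "wz": 0, "grip": 5}, {"tx": 0, "ty": 0, "tz": 0.2, "wx": 0, "wy": 0, "wz": 0, "grip": 5}]'

```text
t: 5.5
tool_pos: [0.6419, 0.0382, 0.1726]
tcp_rot: [[0.959, -0.282, 0.005], [-0.282, -0.959, 0.009], [0.003, -0.01, -1.0]]
ft_force: [0.6, -0.3, -0.3]
opening: 0.0496
```

```bash
python3 - <<'E'
from box import *
togo([*b2w(62,-4),0.176])
c,d,K,V=snap('wrist','w10'); s=bot.sense(); R_=s['tcp_rot'];p=s['tool_pos']
hsv=cv2.cvtColor(c,cv2.COLOR_BGR2HSV)
m=((hsv[...,0]>10)&(hsv[...,0]<25)&(hsv[...,1]>190)&(hsv[...,2]>90)); m[:200]=0;m[305:]=0;m[:,:240]=0;m[:,320:]=0
ys,xs=np.nonzero(m);q=np.array([R_.T@(dep(K,V,a,b,d[b,a])-p)*1000 for a,b in zip(xs,ys) if d[b,a]>0]);print('orange tool mm',np.percentile(q,[2,50,98],axis=0).round())
g=(hsv[...,1]<45)&(d>0); g[:180]=0;g[260:]=0;g[:,:247]=0;g[:,306:]=0
ys,xs=np.nonzero(g);q=np.array([R_.T@(dep(K,V,a,b,d[b,a])-p)*1000 for a,b in zip(xs,ys)]);print('body',np.percentile(q,[2,50,98],axis=0).round())
cv2.imwrite('pics/w10.png',c)
E
```

```text
tool [0.6419 0.0382 0.1726] togo cm [-0.07  0.05 -0.34] y-head deg -106.4 F [ 0.6 -0.3 -0.3] open 0.0496 t 5.5 z [ 0.005  0.009 -1.   ]
orange tool mm [[ -9. -11. -77.]
 [  1.  -2. -59.]
 [  8.   8. -51.]]
body [[  3. -15. -46.]
 [ 10.   5. -36.]
 [ 16.  14.  34.]]
```

View pics/w10.png

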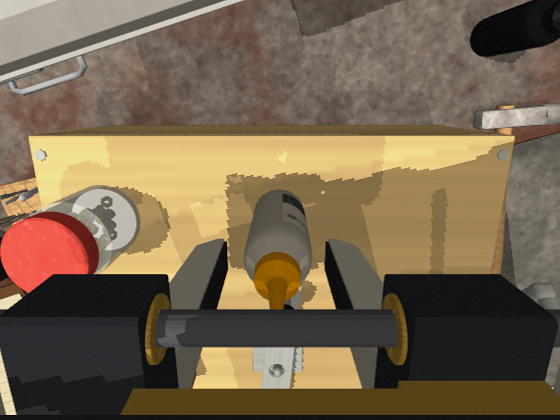

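Request:
move_arm --moves '[{"tx": 0, "ty": 0, "tz": 0.2, "wx": 0, "wy": 0, "wz": 0, "grip": 5}, {"tx": 0, "ty": 0, "tz": 0.2, "wx": 0, "wy": 0, "wz": 0, "grip": 5}, {"tx": 0, "ty": 0, "tz": 0.2, "wx": 0, "wy": 0, "wz": 0, "grip": 5}]'

```text
t: 5.8
tool_pos: [0.6419, 0.0383, 0.1657]
tcp_rot: [[0.959, -0.282, 0.005], [-0.282, -0.959, 0.009], [0.002, -0.01, -1.0]]
ft_force: [0.4, 0.5, 0.9]
opening: 0.0499
```

Request:
move_arm --newtons 12 --moves '[{"tx": 0, "ty": 0, "tz": 0.4, "wx": 0, "wy": 0, "wz": 0, "grip": 5}, {"tx": 0, "ty": 0, "tz": 0.4, "wx": 0, "wy": 0, "wz": 0, "grip": 5}, {"tx": 0, "ty": 0, "tz": 0.3, "wx": 0, "wy": 0, "wz": 0, "grip": 5}, {"tx": 0, "ty": 0, "tz": 0, "wx": 0, "wy": 0, "wz": 0, "grip": 2.5}, {"tx": 0, "ty": 0, "tz": 0, "wx": 0, "wy": 0, "wz": 0, "grip": 2.5}, {"tx": 0, "ty": 0, "tz": 0, "wx": 0, "wy": 0, "wz": 0, "grip": 2.5}, {"tx": 0, "ty": 0, "tz": 0, "wx": 0, "wy": 0, "wz": 0, "grip": 2.5}, {"tx": 0, "ty": 0, "tz": 0, "wx": 0, "wy": 0, "wz": 0, "grip": 2.5}]'

```text
t: 6.47
tool_pos: [0.6416, 0.0383, 0.1524]
tcp_rot: [[0.959, -0.282, 0.004], [-0.282, -0.959, 0.009], [0.001, -0.01, -1.0]]
ft_force: [-0.5, 1.0, -1.0]
opening: 0.0343
```

```bash
python3 - <<'E'
from box import *
c,d,K,V=load('top0')
for n,p in dict(hamEnd=(316,245),hamHead=(340,193),blackb=(357,253),blackb2=(322,170),stripedge=(300,300),doorend=(262,300)).items(): print(n,ray(K,V,*p,0.01))
print('corner',b2w(-115,-165),b2w(115,-165),'hook',b2w(-26,-130))
for q in [(0.40,-0.17),(0.42,-0.18),(0.40,-0.2),(.42,-.15)]: print(q,proj(K,V,[*q,0]))
E
```

```text
hamEnd [ 0.46229775 -0.16448078  0.01      ]
hamHead [ 0.63252681 -0.25076956  0.01      ]
blackb [ 0.43328129 -0.29515911  0.01      ]
blackb2 [ 0.71281697 -0.19469929  0.01      ]
stripedge [ 0.29056725 -0.10725256  0.01      ]
doorend [0.29369534 0.01182    0.01      ]
corner [ 0.42578198 -0.06652939] [ 0.64641251 -0.13150761] hook [ 0.52104439 -0.05809892]
(0.4, -0.17) [318.22551593 264.6114683 ]
(0.42, -0.18) [321.06367905 258.29659501]
(0.4, -0.2) [327.53750195 264.37416993]
(0.42, -0.15) [311.77406369 258.53100842]
```

Request:
move_arm --moves '[{"tx": 0, "ty": 0, "tz": -1, "wx": 0, "wy": 0, "wz": 0, "grip": 2.5}, {"tx": 0, "ty": 0, "tz": -2, "wx": 0, "wy": 0, "wz": 0, "grip": 2.5}, {"tx": 0, "ty": 0, "tz": -3, "wx": 0, "wy": 0, "wz": 0, "grip": 2.5}, {"tx": 0, "ty": 0, "tz": -3, "wx": 0, "wy": 0, "wz": 0, "grip": 2.5}, {"tx": 0, "ty": 0, "tz": -3, "wx": 0, "wy": 0, "wz": 0, "grip": 2.5}, {"tx": 0, "ty": 0, "tz": -3, "wx": 0, "wy": 0, "wz": 0, "grip": 2.5}, {"tx": 0, "ty": 0, "tz": -1, "wx": 0, "wy": 0, "wz": 0, "grip": 2.5}, {"tx": 0, "ty": 0, "tz": 0, "wx": 0, "wy": 0, "wz": 0, "grip": 2.5}]'

```text
t: 7.13
tool_pos: [0.6394, 0.0368, 0.323]
tcp_rot: [[0.959, -0.282, 0.003], [-0.282, -0.959, 0.009], [-0.0, -0.009, -1.0]]
ft_force: [-0.9, -0.3, -0.8]
opening: 0.0342
```

```bash
python3 - <<'E'
from box import *
togo([.385,-.2,0.3])
c,d,K,V=snap('scene','s4')
cv2.imwrite('pics/s4d.png',cv2.resize(c[50:250,150:350],None,fx=3,fy=3,interpolation=cv2.INTER_CUBIC))
E
```

```text
tool [0.6394 0.0368 0.323 ] togo cm [-17.73  29.92   2.02] y-head deg -106.4 F [-0.9 -0.3 -0.8] open 0.0342 t 7.13 z [ 0.003  0.009 -1.   ]
```

View pics/s4d.png

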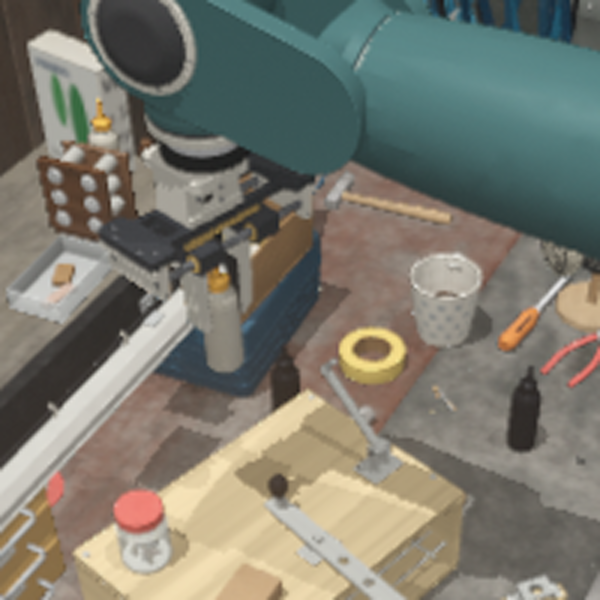

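The bottle hangs upright in the gripper at about (225,330) in the crop, clear of everything. Moving it across.

Request:
move_arm --moves '[{"tx": -1, "ty": 1.7, "tz": 0, "wx": 0, "wy": 0, "wz": 0, "grip": 2.5}, {"tx": -1.8, "ty": 3, "tz": 0, "wx": 0, "wy": 0, "wz": 0, "grip": 2.5}, {"tx": -1.8, "ty": 3, "tz": 0, "wx": 0, "wy": 0, "wz": 0, "grip": 2.5}, {"tx": -1.8, "ty": 3, "tz": 0, "wx": 0, "wy": 0, "wz": 0, "grip": 2.5}, {"tx": -1.8, "ty": 3, "tz": 0, "wx": 0, "wy": 0, "wz": 0, "grip": 2.5}, {"tx": -1.8, "ty": 3, "tz": 0, "wx": 0, "wy": 0, "wz": 0, "grip": 2.5}, {"tx": -1.8, "ty": 3, "tz": 0, "wx": 0, "wy": 0, "wz": 0, "grip": 2.5}, {"tx": -1.8, "ty": 3, "tz": 0, "wx": 0, "wy": 0, "wz": 0, "grip": 2.5}, {"tx": -1.8, "ty": 3, "tz": 0, "wx": 0, "wy": 0, "wz": 0, "grip": 2.5}, {"tx": -1.0, "ty": 2, "tz": 0, "wx": 0, "wy": 0, "wz": 0, "grip": 2.5}]'

```text
t: 8.02
tool_pos: [0.3931, -0.1862, 0.2987]
tcp_rot: [[0.961, -0.275, -0.021], [-0.275, -0.961, 0.014], [-0.024, -0.008, -1.0]]
ft_force: [0.2, 0.5, -0.7]
opening: 0.0344
```

```bash
python3 - <<'E'
from box import *
togo([.385,-.2,0.023])
E
```

```text
tool [ 0.3931 -0.1862  0.2987] togo cm [ 0.26  1.77 27.56] y-head deg -106.0 F [ 0.2  0.5 -0.7] open 0.0344 t 8.02 z [-0.021  0.014 -1.   ]
```

Request:
move_arm --moves '[{"tx": 0, "ty": 0.8, "tz": 3, "wx": -0.4, "wy": 0.6, "wz": 0, "grip": 2.5}, {"tx": 0, "ty": 0.5, "tz": 3, "wx": -0.4, "wy": 0.6, "wz": 0, "grip": 2.5}, {"tx": 0, "ty": 0, "tz": 3, "wx": 0, "wy": 0, "wz": 0, "grip": 2.5}, {"tx": 0, "ty": 0, "tz": 3, "wx": 0, "wy": 0, "wz": 0, "grip": 2.5}, {"tx": 0, "ty": 0, "tz": 3, "wx": 0, "wy": 0, "wz": 0, "grip": 2.5}, {"tx": 0, "ty": 0, "tz": 3, "wx": 0, "wy": 0, "wz": 0, "grip": 2.5}, {"tx": 0, "ty": 0, "tz": 3, "wx": 0, "wy": 0, "wz": 0, "grip": 2.5}, {"tx": 0, "ty": 0, "tz": 2, "wx": 0, "wy": 0, "wz": 0, "grip": 2.5}, {"tx": 0, "ty": 0, "tz": 0, "wx": 0, "wy": 0, "wz": 0, "grip": 2.5}]'

```text
t: 8.77
tool_pos: [0.376, -0.1996, 0.0432]
tcp_rot: [[0.959, -0.282, -0.015], [-0.282, -0.959, 0.0], [-0.014, 0.004, -1.0]]
ft_force: [-0.3, -0.3, -3.1]
opening: 0.0342
```

```bash
python3 - <<'E'
from box import *
togo([.385,-.2,0.023])
E
```

```text
tool [ 0.376  -0.1996  0.0432] togo cm [ 0.9  -0.22  2.01] y-head deg -106.4 F [-0.3 -0.3 -3.1] open 0.0342 t 8.77 z [-0.015  0.    -1.   ]
```

Request:
move_arm --moves '[{"tx": 0, "ty": 0, "tz": 0.3, "wx": 0, "wy": 0.9, "wz": 0, "grip": 2.5}, {"tx": 0, "ty": 0, "tz": 0.4, "wx": 0, "wy": 0, "wz": 0, "grip": 2.5}, {"tx": 0, "ty": 0, "tz": 0.4, "wx": 0, "wy": 0, "wz": 0, "grip": 2.5}, {"tx": 0, "ty": 0, "tz": 0, "wx": 0, "wy": 0, "wz": 0, "grip": 2.5}]'

```text
t: 9.1
tool_pos: [0.3751, -0.199, 0.0311]
tcp_rot: [[0.959, -0.282, 0.0], [-0.282, -0.959, -0.004], [0.001, 0.004, -1.0]]
ft_force: [0.6, 1.0, -1.2]
opening: 0.034
```

```bash
python3 - <<'E'
from box import *
togo([.376,-.2,0.023])
c,d,K,V=snap('scene','s5')
cv2.imwrite('pics/s5d.png',cv2.resize(c[100:300,200:400],None,fx=3,fy=3,interpolation=cv2.INTER_CUBIC))
E
```

```text
tool [ 0.3751 -0.199   0.0311] togo cm [0.11 0.06 0.81] y-head deg -106.4 F [ 0.6  1.  -1.2] open 0.034 t 9.1 z [ 0.    -0.004 -1.   ]
```

View pics/s5d.png

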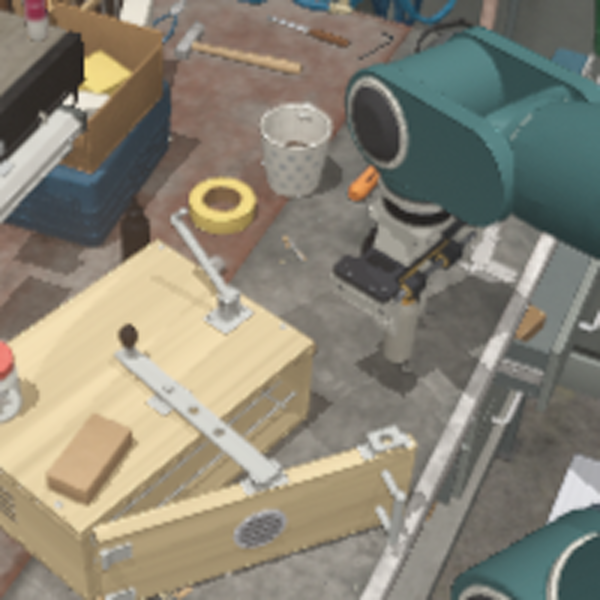

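Request:
move_arm --moves '[{"tx": 0, "ty": 0, "tz": 0.3, "wx": 0, "wy": 0, "wz": 0, "grip": 2.5}, {"tx": 0, "ty": 0, "tz": 0.3, "wx": 0, "wy": 0, "wz": 0, "grip": 2.5}, {"tx": 0, "ty": 0, "tz": 0.1, "wx": 0, "wy": 0, "wz": 0, "grip": 2.5}]'

```text
t: 9.4
tool_pos: [0.3767, -0.2, 0.0265]
tcp_rot: [[0.959, -0.282, 0.004], [-0.282, -0.959, -0.006], [0.006, 0.005, -1.0]]
ft_force: [0.7, 0.7, 0.1]
opening: 0.0344
```

Request:
move_arm --moves '[{"tx": 0, "ty": 0, "tz": 0.2, "wx": 0, "wy": 0, "wz": 0, "grip": 2.5}, {"tx": 0, "ty": 0, "tz": 0.2, "wx": 0, "wy": 0, "wz": 0, "grip": 2.5}]'

```text
t: 9.57
tool_pos: [0.377, -0.2002, 0.0227]
tcp_rot: [[0.959, -0.282, 0.005], [-0.282, -0.959, -0.007], [0.006, 0.005, -1.0]]
ft_force: [-0.2, 0.6, -1.0]
opening: 0.0343
```

Request:
move_arm --moves '[{"tx": 0, "ty": 0, "tz": 0.1, "wx": 0, "wy": 0, "wz": 0, "grip": 2.5}, {"tx": 0, "ty": 0, "tz": 0.1, "wx": 0, "wy": 0, "wz": 0, "grip": 2.5}]'

```text
t: 9.73
tool_pos: [0.3779, -0.201, 0.0219]
tcp_rot: [[0.959, -0.282, 0.007], [-0.282, -0.959, -0.008], [0.009, 0.006, -1.0]]
ft_force: [-2.2, -2.1, 13.0]
opening: 0.0341
```

Contact with the bench (13 N). Release and rise.

Request:
move_arm --moves '[{"tx": 0, "ty": 0, "tz": -0.05, "wx": 0, "wy": 0, "wz": 0, "grip": 3.8}, {"tx": 0, "ty": 0, "tz": 0, "wx": 0, "wy": 0, "wz": 0, "grip": 5.5}, {"tx": 0, "ty": 0, "tz": 0, "wx": 0, "wy": 0, "wz": 0, "grip": 7}, {"tx": 0, "ty": 0, "tz": 0, "wx": 0, "wy": 0, "wz": 0, "grip": 7}, {"tx": 0, "ty": 0, "tz": -1.5, "wx": 0, "wy": 0, "wz": 0, "grip": 7}, {"tx": 0, "ty": 0, "tz": -3, "wx": 0, "wy": 0, "wz": 0, "grip": 7}, {"tx": 0, "ty": 0, "tz": -4, "wx": 0, "wy": 0, "wz": 0, "grip": 7}, {"tx": 0, "ty": 0, "tz": -4, "wx": 0, "wy": 0, "wz": 0, "grip": 7}, {"tx": 0, "ty": 0, "tz": -4, "wx": 0, "wy": 0, "wz": 0, "grip": 7}, {"tx": 0, "ty": 0, "tz": -4, "wx": 0, "wy": 0, "wz": 0, "grip": 7}]'

```text
t: 10.57
tool_pos: [0.3729, -0.197, 0.2255]
tcp_rot: [[0.959, -0.282, -0.007], [-0.282, -0.959, 0.0], [-0.007, 0.002, -1.0]]
ft_force: [0.2, -0.3, 0.1]
opening: 0.0699
```

```bash
python3 - <<'E'
from box import *
togo([*b2w(2,-10),0.23],yaw=np.degrees(yaw)+90-0)
c,d,K,V=snap('scene','s6')
cv2.imwrite('pics/s6d.png',cv2.resize(c[100:300,200:400],None,fx=3,fy=3,interpolation=cv2.INTER_CUBIC))
E
```

```text
tool [ 0.3729 -0.197   0.2255] togo cm [ 13.11 -29.49  -0.6 ] y-head deg -106.4 F [ 0.2 -0.3  0.1] open 0.0699 t 10.57 z [-0.007  0.    -1.   ]
turn wz (tool) deg 0.0 q6 1.3122851458038884
```

View pics/s6d.png

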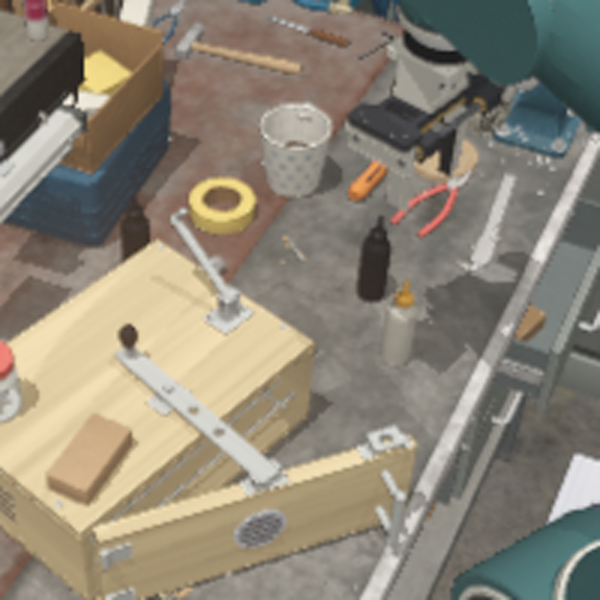

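Request:
move_arm --moves '[{"tx": 0, "ty": 0, "tz": -4, "wx": 0, "wy": 0, "wz": 0, "grip": 5}, {"tx": 1.2, "ty": -2.8, "tz": -3, "wx": 0, "wy": 0.2, "wz": 0, "grip": 5}, {"tx": 1.7, "ty": -3.8, "tz": 0, "wx": 0, "wy": 0.2, "wz": 0, "grip": 5}, {"tx": 1.7, "ty": -3.8, "tz": 0, "wx": 0, "wy": 0, "wz": 0, "grip": 5}, {"tx": 1.7, "ty": -3.8, "tz": 0, "wx": 0, "wy": 0, "wz": 0, "grip": 5}, {"tx": 1.7, "ty": -3.8, "tz": 0, "wx": 0, "wy": 0, "wz": 0, "grip": 5}, {"tx": 1.7, "ty": -3.8, "tz": 0, "wx": 0, "wy": 0, "wz": 0, "grip": 5}, {"tx": 1.7, "ty": -3.8, "tz": 0, "wx": 0, "wy": 0, "wz": 0, "grip": 5}, {"tx": 1.2, "ty": -2.8, "tz": 0, "wx": 0, "wy": 0, "wz": 0, "grip": 5}, {"tx": 0, "ty": 0, "tz": 0, "wx": 0, "wy": 0, "wz": 0, "grip": 5}]'

```text
t: 11.45
tool_pos: [0.5797, 0.0447, 0.3029]
tcp_rot: [[0.958, -0.288, 0.016], [-0.288, -0.958, -0.01], [0.018, 0.005, -1.0]]
ft_force: [-0.3, 0.1, 0.2]
opening: 0.0501
```

```bash
python3 - <<'E'
from box import *
togo([*b2w(2,-10),0.2],yaw=np.degrees(yaw)+90-0)
c,d,K,V=snap('wrist','w11')
hsv=cv2.cvtColor(c,cv2.COLOR_BGR2HSV)
pb=proj(K,V,b2w(0,-8,178)); print('pred knob px',pb)
E
```

```text
tool [0.5797 0.0447 0.3029] togo cm [-0.11 -0.54 10.29] y-head deg -106.7 F [-0.3  0.1  0.2] open 0.0501 t 11.45 z [ 0.016 -0.01  -1.   ]
turn wz (tool) deg -0.3 q6 1.8999183340601913
pred knob px [270.19503484 187.49487315]
```

View pics/w11.png

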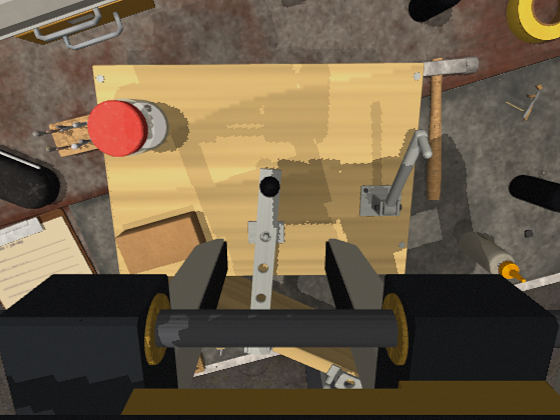

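Request:
move_arm --moves '[{"tx": 0, "ty": -0.3, "tz": 3, "wx": 0.5, "wy": -0.9, "wz": 0, "grip": 4.5}, {"tx": 0, "ty": -0.2, "tz": 3, "wx": 0, "wy": -0.4, "wz": 0, "grip": 4.5}, {"tx": 0, "ty": 0, "tz": 3, "wx": 0, "wy": 0, "wz": 0, "grip": 4.5}, {"tx": 0, "ty": 0, "tz": 2, "wx": 0, "wy": 0, "wz": 0, "grip": 4.5}, {"tx": 0, "ty": 0, "tz": 0, "wx": 0, "wy": 0, "wz": 0, "grip": 4.5}]'

```text
t: 11.92
tool_pos: [0.5796, 0.046, 0.1901]
tcp_rot: [[0.958, -0.288, -0.002], [-0.288, -0.958, 0.004], [-0.003, -0.004, -1.0]]
ft_force: [-0.9, 0.4, -0.0]
opening: 0.045
```

```bash
python3 - <<'E'
from box import *
togo([*b2w(1,-10),0.127],yaw=np.degrees(yaw)+90-0)
c,d,K,V=snap('wrist','w12'); s=bot.sense(); R_=s['tcp_rot'];p=s['tool_pos']
hsv=cv2.cvtColor(c,cv2.COLOR_BGR2HSV)
pb=proj(K,V,b2w(0,-8,178)); print('pred knob px',pb)
cv2.imwrite('pics/w12c.png',cv2.resize(c[170:310,140:420],None,fx=2.8,fy=3,interpolation=cv2.INTER_CUBIC))
u0,v0=pb.astype(int); w=hsv[v0-25:v0+25,u0-25:u0+25,2]<55; ys,xs=np.nonzero(w)
q=np.array([R_.T@(dep(K,V,a+u0-25,b+v0-25,d[b+v0-25,a+u0-25])-p)*1000 for a,b in zip(xs,ys)]); print(len(q),np.percentile(q,[3,50,97],axis=0).round(1))
E
```

```text
tool [0.5796 0.046  0.1901] togo cm [ 0.04 -0.33  6.31] y-head deg -106.7 F [-0.9  0.4 -0. ] open 0.045 t 11.92 z [-0.002  0.004 -1.   ]
turn wz (tool) deg -0.3 q6 1.8956996123591654
pred knob px [270.39936882 225.14932675]
756 [[ -7.2 -14.3   6.9]
 [  2.   -6.2   9.7]
 [  8.2   1.8  20.1]]
```

View pics/w12c.png

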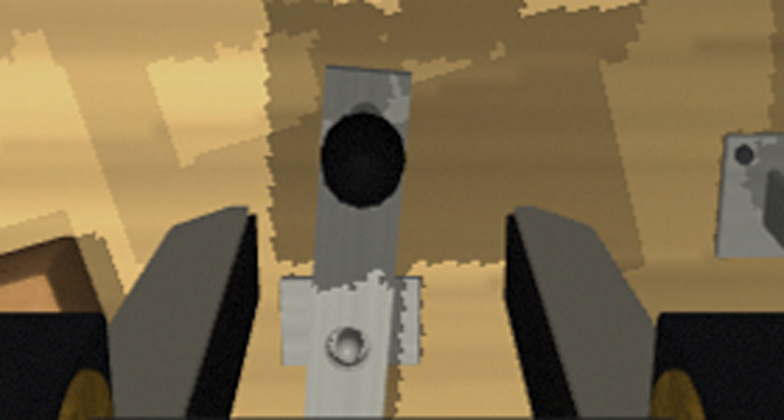

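Request:
move_arm --moves '[{"tx": 0, "ty": -0.37, "tz": 2, "wx": 0, "wy": 0, "wz": 0, "grip": 4.5}, {"tx": 0, "ty": 0, "tz": 2, "wx": 0, "wy": 0, "wz": 0, "grip": 4.5}, {"tx": 0, "ty": 0, "tz": 1.5, "wx": 0, "wy": 0, "wz": 0, "grip": 4.5}, {"tx": 0, "ty": 0, "tz": 0.4, "wx": 0, "wy": 0, "wz": 0, "grip": 4.5}, {"tx": 0, "ty": 0, "tz": 0, "wx": 0, "wy": 0, "wz": 0, "grip": 4.5}]'

```text
t: 12.38
tool_pos: [0.583, 0.0473, 0.1402]
tcp_rot: [[0.957, -0.29, 0.01], [-0.291, -0.957, 0.004], [0.008, -0.007, -1.0]]
ft_force: [0.2, -0.8, -0.1]
opening: 0.0449
```

```bash
python3 - <<'E'
from box import *
togo([*b2w(1,-7),0.127],yaw=np.degrees(yaw)+90-0)
c,d,K,V=snap('wrist','w13')
cv2.imwrite('pics/w13c.png',cv2.resize(c[170:310,140:420],None,fx=2.8,fy=3,interpolation=cv2.INTER_CUBIC))
c,d,K,V=snap('scene','s7')
cv2.imwrite('pics/s7d.png',cv2.resize(c[130:250,190:310],None,fx=5,fy=5,interpolation=cv2.INTER_CUBIC))
E
```

```text
tool [0.583  0.0473 0.1402] togo cm [-0.28 -0.43  1.32] y-head deg -106.9 F [ 0.2 -0.8 -0.1] open 0.0449 t 12.38 z [ 0.01   0.004 -1.   ]
turn wz (tool) deg -0.5 q6 1.900343586370625
```

View pics/w13c.png

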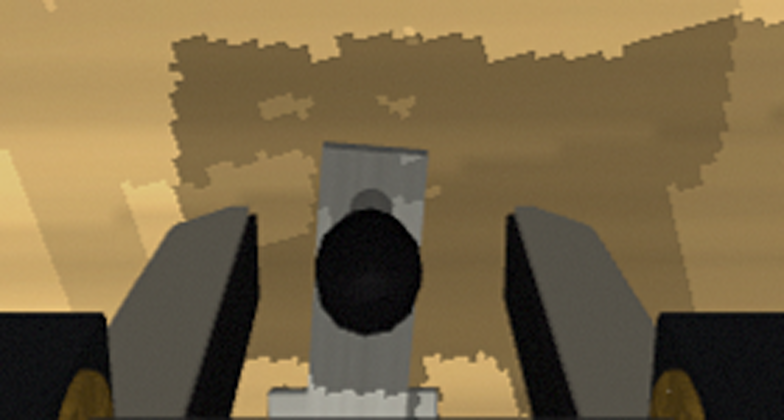

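View pics/s7d.png

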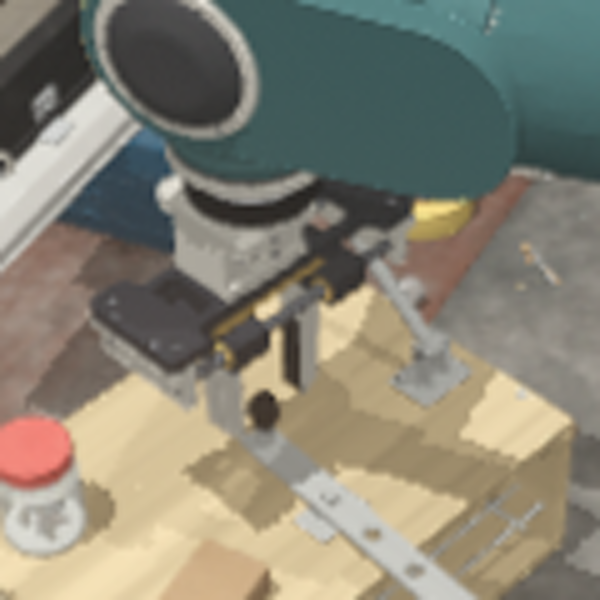

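Request:
move_arm --newtons 20 --moves '[{"tx": -0.25, "ty": -0.25, "tz": 0.8, "wx": 0, "wy": -0.5, "wz": 0, "grip": 4.5}, {"tx": 0, "ty": 0, "tz": 0.6, "wx": 0, "wy": 0, "wz": 0, "grip": 4.5}, {"tx": 0, "ty": 0, "tz": 0, "wx": 0, "wy": 0, "wz": 0, "grip": 3}, {"tx": 0, "ty": 0, "tz": 0, "wx": 0, "wy": 0, "wz": 0, "grip": 1.5}, {"tx": 0, "ty": 0, "tz": 0, "wx": 0, "wy": 0, "wz": 0, "grip": 1.5}, {"tx": 0, "ty": 0, "tz": 0, "wx": 0, "wy": 0, "wz": 0, "grip": 1.5}]'

```text
t: 12.98
tool_pos: [0.5829, 0.051, 0.1292]
tcp_rot: [[0.957, -0.29, 0.005], [-0.29, -0.957, 0.007], [0.003, -0.009, -1.0]]
ft_force: [0.4, -0.6, -0.3]
opening: 0.0228
```

```bash
python3 - <<'E'
from box import *
s=bot.sense(); print(w2b(s['tool_pos']),s['opening'],s['ft_force'])
c,d,K,V=snap('wrist','w14')
cv2.imwrite('pics/w14c.png',cv2.resize(c[170:310,140:420],None,fx=2.8,fy=3,interpolation=cv2.INTER_CUBIC))
c,d,K,V=snap('scene','s8')
cv2.imwrite('pics/s8d.png',cv2.resize(c[130:250,190:310],None,fx=5,fy=5,interpolation=cv2.INTER_CUBIC))
E
```

```text
[ 2.47418864 -7.84835193] 0.022840745393376726 [ 0.39738452 -0.6296027  -0.26440672]
```

View pics/w14c.png

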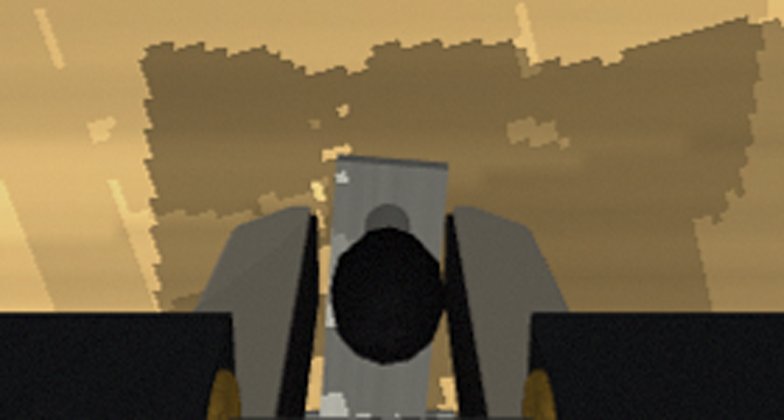

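View pics/s8d.png

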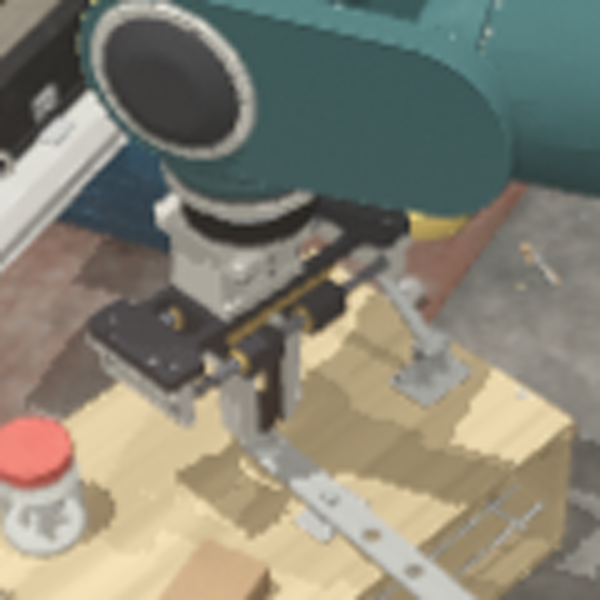

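Request:
move_arm --newtons 20 --moves '[{"tx": 0, "ty": 0.1, "tz": 0, "wx": 0, "wy": 0, "wz": 0, "grip": 1.2}, {"tx": 0, "ty": 0, "tz": 0, "wx": 0, "wy": 0, "wz": 0, "grip": 1.2}, {"tx": 0, "ty": 0, "tz": 0, "wx": 0, "wy": 0, "wz": 0, "grip": 1.2}]'

```text
t: 13.33
tool_pos: [0.5826, 0.05, 0.1294]
tcp_rot: [[0.957, -0.29, 0.006], [-0.29, -0.957, 0.007], [0.003, -0.009, -1.0]]
ft_force: [-0.1, 0.5, -0.6]
opening: 0.0192
```

```bash
python3 - <<'E'
from box import *
s=bot.sense(); print(w2b(s['tool_pos']),s['opening'],s['ft_force'])
E
```

```text
[ 2.53109057 -8.94878853] 0.019208459398640423 [-0.08841971  0.51560432 -0.56627019]
```

Request:
move_arm --newtons 20 --moves '[{"tx": -0.05, "ty": 0, "tz": -0.5, "wx": 0, "wy": 0, "wz": 0, "grip": 1.2}, {"tx": -0.1, "ty": 0, "tz": -0.6, "wx": 0, "wy": 0, "wz": 0, "grip": 1.2}, {"tx": -0.15, "ty": 0, "tz": -0.7, "wx": 0, "wy": 0, "wz": 0, "grip": 1.2}, {"tx": -0.2, "ty": 0, "tz": -0.7, "wx": 0, "wy": 0, "wz": 0, "grip": 1.2}, {"tx": 0, "ty": 0, "tz": 0, "wx": 0, "wy": 0, "wz": 0, "grip": 1.2}]'

```text
t: 13.75
tool_pos: [0.5771, 0.0512, 0.1569]
tcp_rot: [[0.957, -0.29, 0.005], [-0.29, -0.957, 0.007], [0.003, -0.008, -1.0]]
ft_force: [-1.2, 0.6, -0.9]
opening: 0.0191
```

```bash
python3 - <<'E'
from box import *
s=bot.sense(); print(w2b(s['tool_pos']),s['tool_pos'][2],s['opening'],s['ft_force'],s['tcp_rot'][:,2])
c,d,K,V=snap('scene','s9')
cv2.imwrite('pics/s9d.png',cv2.resize(c[130:250,190:310],None,fx=5,fy=5,interpolation=cv2.INTER_CUBIC))
E
```

```text
[-3.13906702 -9.33490264] 0.1569186646257854 0.019064083272088975 [-1.17846196  0.5684215  -0.88428221] [ 0.00511823  0.00713329 -0.99996146]
```

View pics/s9d.png

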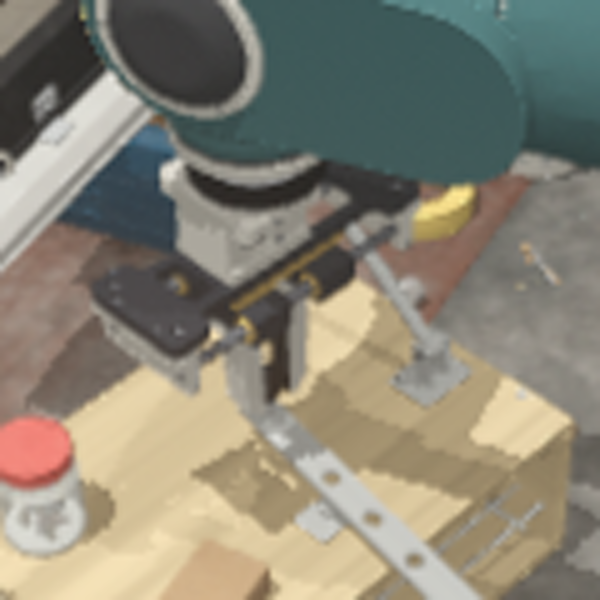

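Request:
move_arm --newtons 20 --moves '[{"tx": -0.3, "ty": 0, "tz": -0.9, "wx": 0, "wy": 0, "wz": 0, "grip": 1.2}, {"tx": -0.3, "ty": 0, "tz": -0.9, "wx": 0, "wy": 0, "wz": 0, "grip": 1.2}, {"tx": 0.5, "ty": 0, "tz": -0.2, "wx": 0, "wy": 0, "wz": 0, "grip": 1.2}, {"tx": 1, "ty": -0.05, "tz": 0, "wx": 0, "wy": 0, "wz": 0, "grip": 1.2}, {"tx": 1, "ty": -0.1, "tz": 0, "wx": 0, "wy": 0, "wz": 0, "grip": 1.2}, {"tx": 1, "ty": -0.1, "tz": 0, "wx": 0, "wy": 0, "wz": 0, "grip": 1.2}, {"tx": 1, "ty": -0.1, "tz": 0, "wx": 0, "wy": 0, "wz": 0, "grip": 1.2}]'

```text
t: 14.38
tool_pos: [0.6174, 0.0425, 0.179]
tcp_rot: [[0.957, -0.289, 0.005], [-0.289, -0.957, 0.007], [0.003, -0.008, -1.0]]
ft_force: [-1.0, -1.2, -2.4]
opening: 0.0192
```

```bash
python3 - <<'E'
from box import *
s=bot.sense(); print(w2b(s['tool_pos']),s['tool_pos'][2],s['opening'],s['ft_force'],s['tcp_rot'][:,2])
c,d,K,V=snap('scene','s10')
cv2.imwrite('pics/s10d.png',cv2.resize(c[100:300,170:370],None,fx=3,fy=3,interpolation=cv2.INTER_CUBIC))
E
```

```text
[38.01639828 -6.31970207] 0.17900647022647082 0.01923390759839825 [-0.97024695 -1.16338688 -2.35401683] [ 0.00524309  0.00660274 -0.99996446]
```

View pics/s10d.png

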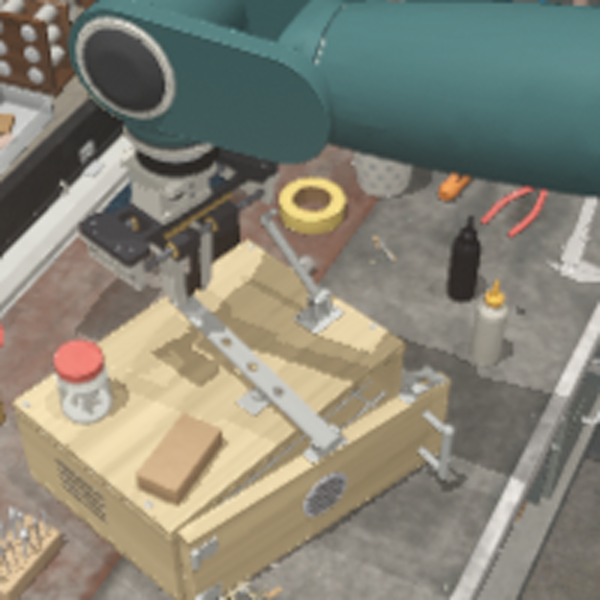

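Request:
move_arm --newtons 20 --moves '[{"tx": 0.8, "ty": -0.05, "tz": 0, "wx": 0, "wy": 0, "wz": 0, "grip": 1.2}, {"tx": 0.7, "ty": -0.05, "tz": 0, "wx": 0, "wy": 0, "wz": 0, "grip": 1.2}, {"tx": 0.3, "ty": 0, "tz": 0, "wx": 0, "wy": 0, "wz": 0, "grip": 1.2}, {"tx": 0.3, "ty": 0, "tz": 0, "wx": 0, "wy": 0, "wz": 0, "grip": 1.2}, {"tx": 0.2, "ty": 0, "tz": 0, "wx": 0, "wy": 0, "wz": 0, "grip": 1.2}]'

```text
t: 14.85
tool_pos: [0.643, 0.0357, 0.1754]
tcp_rot: [[0.957, -0.29, -0.003], [-0.29, -0.957, 0.008], [-0.005, -0.007, -1.0]]
ft_force: [-19.9, 4.9, -8.9]
opening: 0.0191
```

```bash
python3 - <<'E'
from box import *
s=bot.sense(); print(w2b(s['tool_pos']),s['tool_pos'][2],s['opening'],s['ft_force'],s['tcp_rot'][:,2])
E
```

```text
[64.50865536 -5.53603778] 0.17541036880980354 0.019067281469155088 [-19.9297963    4.92845852  -8.94616754] [-0.00266336  0.00761614 -0.99996745]
```

Request:
move_arm --newtons 20 --moves '[{"tx": 0.2, "ty": -0.15, "tz": 0.7, "wx": 0, "wy": 0, "wz": 0, "grip": 1.2}, {"tx": 0.25, "ty": 0, "tz": 0.8, "wx": 0, "wy": 0, "wz": 0, "grip": 1.2}, {"tx": 0.25, "ty": 0, "tz": 0.8, "wx": 0, "wy": 0, "wz": 0, "grip": 1.2}]'

```text
t: 15.1
tool_pos: [0.6502, 0.0357, 0.1521]
tcp_rot: [[0.957, -0.29, -0.004], [-0.29, -0.957, 0.009], [-0.006, -0.007, -1.0]]
ft_force: [0.9, 0.5, 0.4]
opening: 0.0195
```

```bash
python3 - <<'E'
from box import *
s=bot.sense(); print(w2b(s['tool_pos']),s['tool_pos'][2],s['opening'],s['ft_force'],s['tcp_rot'][:,2])
c,d,K,V=snap('scene','s11')
cv2.imwrite('pics/s11d.png',cv2.resize(c[130:280,180:330],None,fx=4,fy=4,interpolation=cv2.INTER_CUBIC))
E
```

```text
[71.4164227  -3.51903019] 0.15214533864592772 0.019457808948413827 [0.88945799 0.49835572 0.38701075] [-0.00364156  0.00861859 -0.99995623]
```

View pics/s11d.png

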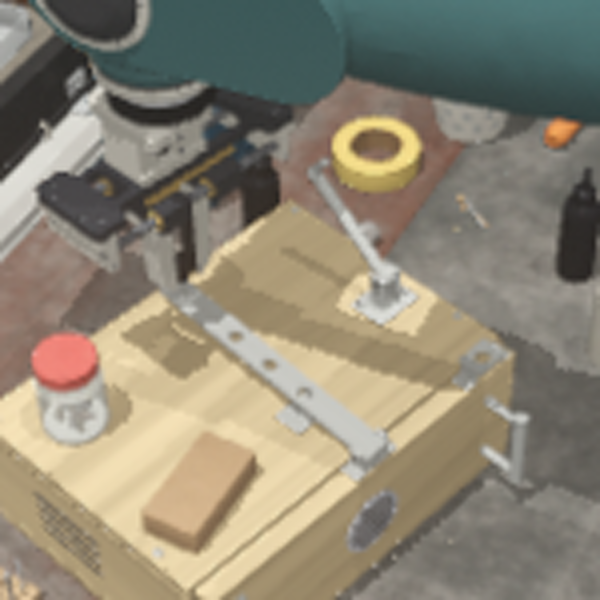

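Request:
move_arm --newtons 20 --moves '[{"tx": 0.25, "ty": 0, "tz": 0.4, "wx": 0, "wy": 0, "wz": 0, "grip": 1.2}, {"tx": 0.15, "ty": 0, "tz": 0.6, "wx": 0, "wy": 0, "wz": 0, "grip": 1.2}, {"tx": 0.12, "ty": 0, "tz": 0.6, "wx": 0, "wy": 0, "wz": 0, "grip": 1.2}]'

```text
t: 15.4
tool_pos: [0.6553, 0.0341, 0.1334]
tcp_rot: [[0.957, -0.29, -0.005], [-0.29, -0.957, 0.009], [-0.008, -0.007, -1.0]]
ft_force: [-1.2, 0.4, 0.0]
opening: 0.0192
```

```bash
python3 - <<'E'
from box import *
s=bot.sense(); print(w2b(s['tool_pos']),s['tool_pos'][2],s['opening'],s['ft_force'],s['tcp_rot'][:,2])
E
```

```text
[76.69447175 -3.63039767] 0.13335878833427886 0.019209859479715388 [-1.17295328  0.41211181  0.03521607] [-0.00532318  0.0087983  -0.99994713]
```

Request:
move_arm --newtons 20 --moves '[{"tx": 0.05, "ty": 0, "tz": 0.3, "wx": 0, "wy": 0, "wz": 0, "grip": 1.2}, {"tx": 0, "ty": 0, "tz": 0.15, "wx": 0, "wy": 0, "wz": 0, "grip": 1.2}]'

```text
t: 15.57
tool_pos: [0.656, 0.0338, 0.1275]
tcp_rot: [[0.957, -0.29, -0.005], [-0.29, -0.957, 0.009], [-0.008, -0.007, -1.0]]
ft_force: [-0.4, 0.1, 1.9]
opening: 0.0191
```

```bash
python3 - <<'E'
from box import *
s=bot.sense(); print(w2b(s['tool_pos']),s['tool_pos'][2],s['opening'],s['ft_force'],s['tcp_rot'][:,2])
c,d,K,V=snap('scene','s12')
cv2.imwrite('pics/s12d.png',cv2.resize(c[180:280,210:330],None,fx=6,fy=6,interpolation=cv2.INTER_CUBIC))
c,d,K,V=snap('wrist','w15')
E
```

```text
[77.55269656 -3.74988046] 0.12752591616336015 0.019050225466524386 [-0.35270081  0.05685609  1.88079752] [-0.00522395  0.00862856 -0.99994913]
```

View pics/s12d.png

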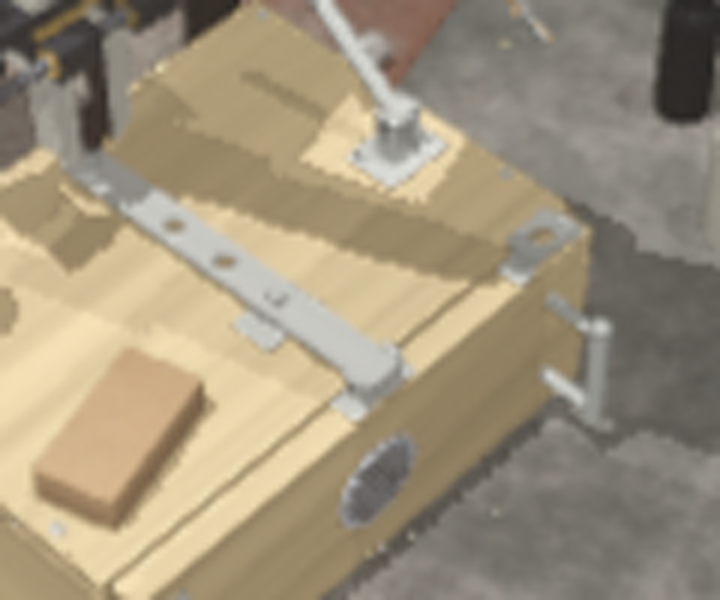

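View pics/w15.png

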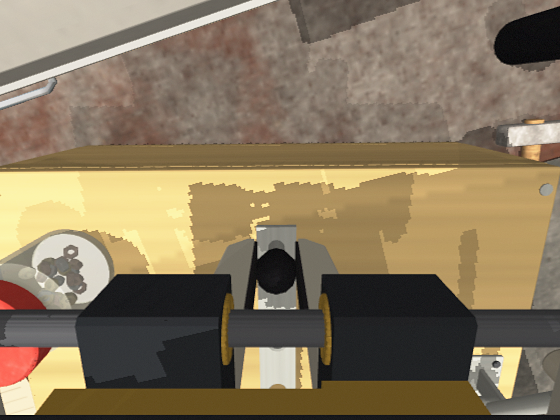

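Request:
move_arm --newtons 20 --moves '[{"tx": 0, "ty": 0, "tz": 0, "wx": 0, "wy": 0, "wz": 0, "grip": 3.5}, {"tx": 0, "ty": 0, "tz": 0, "wx": 0, "wy": 0, "wz": 0, "grip": 4}, {"tx": 0, "ty": 0, "tz": 0, "wx": 0, "wy": 0, "wz": 0, "grip": 4}, {"tx": 0, "ty": 0, "tz": -1, "wx": 0, "wy": 0, "wz": 0, "grip": 4}, {"tx": 0, "ty": 0, "tz": -3, "wx": 0, "wy": 0, "wz": 0, "grip": 4}, {"tx": 0, "ty": 0, "tz": -4, "wx": 0, "wy": 0, "wz": 0, "grip": 4}, {"tx": 0, "ty": 0, "tz": -4, "wx": 0, "wy": 0, "wz": 0, "grip": 4}, {"tx": 0, "ty": 0, "tz": -4, "wx": 0, "wy": 0, "wz": 0, "grip": 4}, {"tx": 0, "ty": 0, "tz": -2, "wx": 0, "wy": 0, "wz": 0, "grip": 4}, {"tx": 0, "ty": 0, "tz": 0, "wx": 0, "wy": 0, "wz": 0, "grip": 4}]'

```text
t: 16.5
tool_pos: [0.6549, 0.0322, 0.32]
tcp_rot: [[0.957, -0.29, -0.005], [-0.29, -0.957, 0.008], [-0.007, -0.007, -1.0]]
ft_force: [-0.4, -0.2, -0.7]
opening: 0.0399
```

```bash
python3 - <<'E'
from box import *
s=bot.sense(); print(w2b(s['tool_pos']),s['tool_pos'][2],s['opening'],s['ft_force'],s['tcp_rot'][:,2])
c,d,K,V=snap('wrist','w16')
for n in [(-26,-130,158),(-61,-5,142),(74,-5,186),(-126,-130,142)]: print(n,proj(K,V,b2w(*n)))
c,d,K,V=snap('scene','s13')
cv2.imwrite('pics/s13d.png',cv2.resize(c[130:280,180:330],None,fx=4,fy=4,interpolation=cv2.INTER_CUBIC))
E
```

```text
[76.89916732 -5.55815025] 0.3200168151775658 0.03985903143007364 [-0.41169439 -0.17376126 -0.65240373] [-0.00515227  0.00848027 -0.99995077]
(-26, -130, 158) [390.74818592 264.47981067]
(-61, -5, 142) [278.94706091 285.48945867]
(74, -5, 186) [278.40136342 183.63218038]
(-126, -130, 142) [380.00375717 332.05782161]
```

View pics/w16.png

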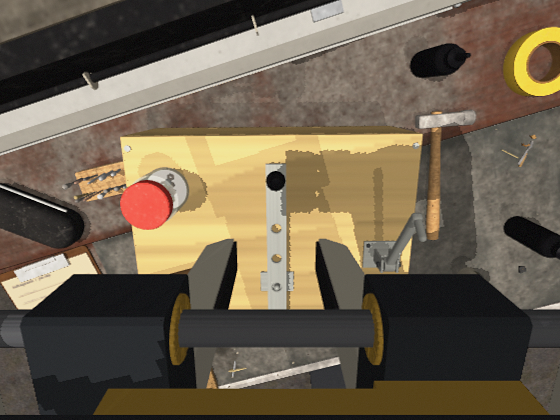

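View pics/s13d.png

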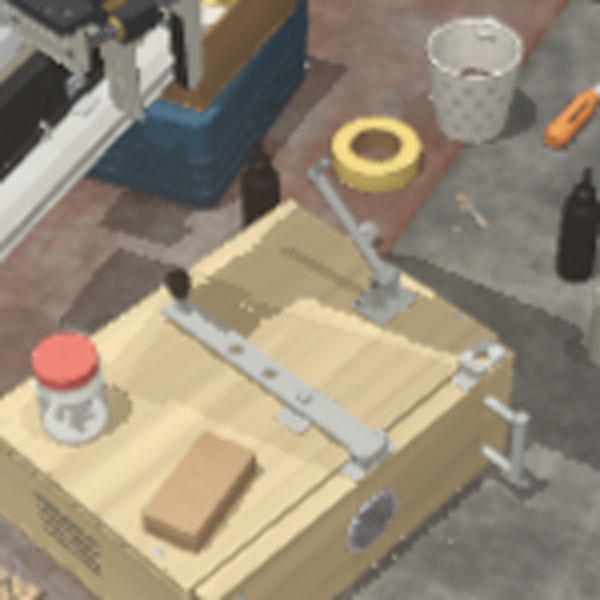

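```bash
python3 - <<'E'
from box import *
def ry(fn,u,v,yb):
    c,d,K,V=load(fn); Rm=V[:3,:3];o=-Rm.T@V[:3,3];dd=Rm.T@np.linalg.inv(K)@np.array([u,v,1.])
    ob=np.array([*w2b(o),o[2]*1000]); db=np.array([*(R.T@dd[:2]),dd[2]]); s=(yb-ob[1])/db[1]; return (ob+s*db).round(1)
print(ry('scene0',150+437/4-.4,150+72/3.3-.4,-130), ry('s13',180+320/4-.4,130+165/4-.4,-130))
for yb in (-126,-130): print(ry('w11',421,133,yb),ry('w16',419,216,yb),ry('w12',140,170,yb))
c,d,K,V=load('w11'); 
for u,v in [(405,165),(410,155),(400,175),(395,185),(415,145),(420,138),(427,150),(390,200)]:
    if d[v,u]>0: p=dep(K,V,u,v,d[v,u]); print(u,v,w2b(p).round(1),round(p[2],4))
cv2.imwrite('pics/hk.png',cv2.resize(c[110:230,340:460],None,fx=5,fy=5,interpolation=cv2.INTER_CUBIC))
E
```

```text
[  45.5 -130.   226.3] [  42.1 -130.   230.6]
[  52.9 -126.   224.4] [  54.8 -126.   228.3] [ 130.1 -126.   673.5]
[  52.3 -130.   214.6] [  51.6 -130.   218.8] [ 132.1 -130.   683.6]
405 165 [  24.7 -123.5] 0.2038
410 155 [  34.3 -123.7] 0.2121
400 175 [  14.6 -122.8] 0.1959
395 185 [   3.6 -122.5] 0.1863
415 145 [  43.1 -124.6] 0.2184
420 138 [  49.4 -124.2] 0.2277
427 150 [  41.6 -125.3] 0.24
390 200 [ -14.2 -123.6] 0.1726
```

View pics/hk.png

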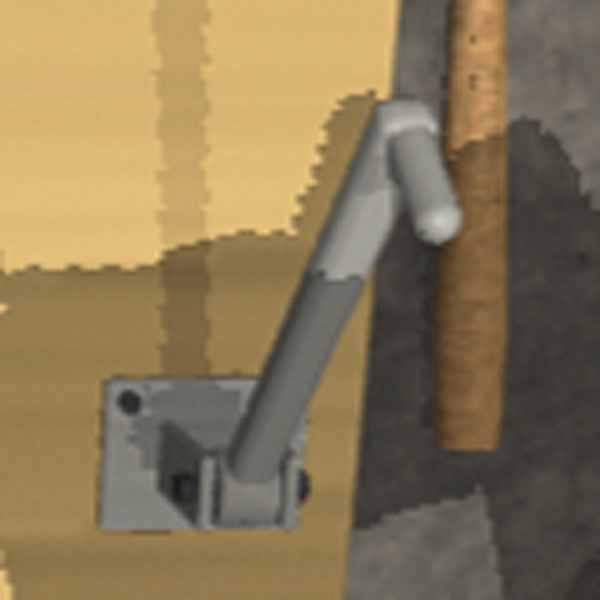

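```bash
python3 - <<'E'
from box import *
togo([*b2w(19.5,-128),0.26],yaw=np.degrees(yaw)+90)
E
```

```text
tool [0.6546 0.0323 0.3158] togo cm [-5.55 12.32  5.57] y-head deg -106.9 F [-0.1  0.4 -1.7] open 0.0402 t 16.6 z [-0.009  0.008 -1.   ]
turn wz (tool) deg -0.5 q6 1.8731328550705586
```

Request:
move_arm --moves '[{"tx": -1.3, "ty": 3, "tz": 0, "wx": -0.3, "wy": 0.3, "wz": -0.5, "grip": 4}, {"tx": -1.3, "ty": 3, "tz": 0, "wx": -0.2, "wy": 0.2, "wz": 0, "grip": 4}, {"tx": -1.3, "ty": 3, "tz": 1, "wx": 0, "wy": 0, "wz": 0, "grip": 4}, {"tx": -1.3, "ty": 3, "tz": 2, "wx": 0, "wy": 0, "wz": 0, "grip": 4}, {"tx": -0.4, "ty": 0.5, "tz": 2, "wx": 0, "wy": 0, "wz": 0, "grip": 4}, {"tx": 0, "ty": 0, "tz": 0, "wx": 0, "wy": 0, "wz": 0, "grip": 4}]'

```text
t: 17.1
tool_pos: [0.5592, -0.0744, 0.2533]
tcp_rot: [[0.96, -0.279, -0.015], [-0.279, -0.96, -0.002], [-0.014, 0.006, -1.0]]
ft_force: [0.2, 0.4, -0.6]
opening: 0.0399
```

```bash
python3 - <<'E'
from box import *
togo([*b2w(19.5,-128),0.26],yaw=np.degrees(yaw)+90)
c,d,K,V=snap('wrist','w17')
cv2.imwrite('pics/w17c.png',cv2.resize(c[170:310,140:420],None,fx=2.8,fy=3,interpolation=cv2.INTER_CUBIC))
E
```

```text
tool [ 0.5592 -0.0744  0.2533] togo cm [ 0.42 -0.68 -0.68] y-head deg -106.2 F [ 0.2  0.4 -0.6] open 0.0399 t 17.1 z [-0.015 -0.002 -1.   ]
turn wz (tool) deg 0.2 q6 1.677772910130336
```

View pics/w17c.png

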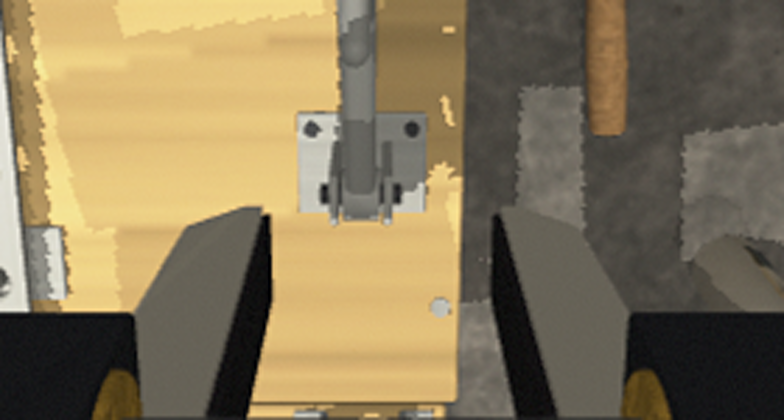

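```bash
python3 - <<'E'
from box import *
c,d,K,V=load('w17'); s=bot.sense(); R_=s['tcp_rot'];p=s['tool_pos']
for v in range(110,240,6):
    row=[]
    for u in range(245,295):
        if d[v,u]>0:
            q=dep(K,V,u,v,d[v,u])
            if q[2]>.165: row.append((R_.T@(q-p)*1000, w2b(q),q[2]))
    if row: print(v,len(row),np.mean([r[0] for r in row],0).round(1),np.mean([r[1] for r in row],0).round(1),np.mean([r[2] for r in row]).round(4))
cv2.imwrite('pics/w17b.png',c)
E
```

```text
158 14 [38.4 -7.7 31.8] [  53.8 -126.6] 0.2228
164 15 [35. -8. 29.] [  50.4 -126.3] 0.2257
170 14 [31.6 -7.6 26.1] [  47.1 -126.7] 0.2287
176 14 [28.1 -7.6 24.5] [  43.5 -126.8] 0.2303
182 14 [24.7 -7.5 22.2] [  40.1 -126.8] 0.2326
188 13 [21.3 -7.1 19.9] [  36.8 -127.2] 0.235
194 13 [ 9.2 -8.1 51.2] [  24.3 -126.5] 0.2039
200 13 [ 3.2 -8.2 56.6] [  18.2 -126.4] 0.1985
206 12 [-2.9 -8.  61.4] [  12.1 -126.7] 0.1938
212 12 [-9.4 -8.1 66.9] [   5.5 -126.6] 0.1884
218 12 [-16.5  -8.3  73.3] [  -1.7 -126.5] 0.182
224 11 [-23.7  -8.1  79.2] [  -9.  -126.8] 0.1763
230 12 [-31.6  -9.   86.3] [ -17. -126.] 0.1693
236 12 [-38.6  -9.6  90.1] [ -24.  -125.4] 0.1655
```

View pics/w17b.png

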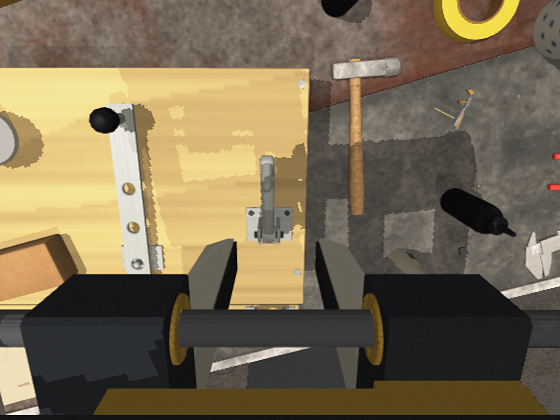

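Request:
move_arm --newtons 12 --moves '[{"tx": 0.2, "ty": -0.55, "tz": 2, "wx": 0, "wy": 0.9, "wz": 0, "grip": 4}, {"tx": 0, "ty": 0, "tz": 2.5, "wx": 0, "wy": 0, "wz": 0, "grip": 4}, {"tx": 0, "ty": 0, "tz": 2, "wx": 0, "wy": 0, "wz": 0, "grip": 4}, {"tx": 0, "ty": 0, "tz": 0, "wx": 0, "wy": 0, "wz": 0, "grip": 4}]'

```text
t: 17.48
tool_pos: [0.5653, -0.0675, 0.19]
tcp_rot: [[0.961, -0.278, 0.003], [-0.278, -0.961, -0.006], [0.004, 0.005, -1.0]]
ft_force: [-0.3, -0.7, -0.1]
opening: 0.0396
```

```bash
python3 - <<'E'
from box import *
togo([*b2w(17,-125),0.15],yaw=np.degrees(yaw)+90)
c,d,K,V=snap('wrist','w18'); s=bot.sense(); R_=s['tcp_rot'];p=s['tool_pos']; print(w2b(p))
for v in range(120,300,8):
    row=[]
    for u in range(250,300):
        if d[v,u]>0:
            q=dep(K,V,u,v,d[v,u])
            if .165<q[2]<.26: row.append((R_.T@(q-p)*1000, w2b(q),q[2]))
    if row: print(v,len(row),np.mean([r[0] for r in row],0).round(1),np.mean([r[1] for r in row],0).round(1),np.mean([r[2] for r in row]).round(4))
cv2.imwrite('pics/w18c.png',cv2.resize(c[170:310,140:420],None,fx=2.8,fy=3,interpolation=cv2.INTER_CUBIC))
E
```

```text
tool [ 0.5653 -0.0675  0.19  ] togo cm [-0.23 -0.18  4.  ] y-head deg -106.1 F [-0.3 -0.7 -0.1] open 0.0396 t 17.48 z [ 0.003 -0.006 -1.   ]
turn wz (tool) deg 0.3 q6 1.691517808581137
[  19.62442425 -126.45982607]
184 15 [ 35.6   0.4 -29.7] [  55.  -126.5] 0.222
192 19 [ 32.4   0.4 -32.9] [  51.8 -126.5] 0.2252
200 19 [ 29.1   0.3 -35.1] [  48.5 -126.5] 0.2274
208 18 [ 25.9   0.1 -37.7] [  45.3 -126.2] 0.23
216 18 [ 22.6   0.1 -39.6] [  42.  -126.2] 0.2319
224 18 [ 20.   -0.  -43.4] [  39.4 -126.1] 0.2357
232 17 [ 13.5  -0.2 -36.5] [  32.9 -126. ] 0.2287
240 16 [-3.5  0.1 -4.9] [  16.1 -126.5] 0.197
248 16 [-11.5   0.2   1.9] [   8.2 -126.7] 0.1902
256 15 [-19.9  -0.    8.8] [  -0.2 -126.6] 0.1832
264 14 [-28.9  -0.3  16. ] [  -9.2 -126.4] 0.176
272 12 [-38.8  -0.2  23.9] [ -19.  -126.6] 0.168
280 16 [-46.1  -0.6  26. ] [ -26.3 -126.2] 0.1658
```

View pics/w18c.png

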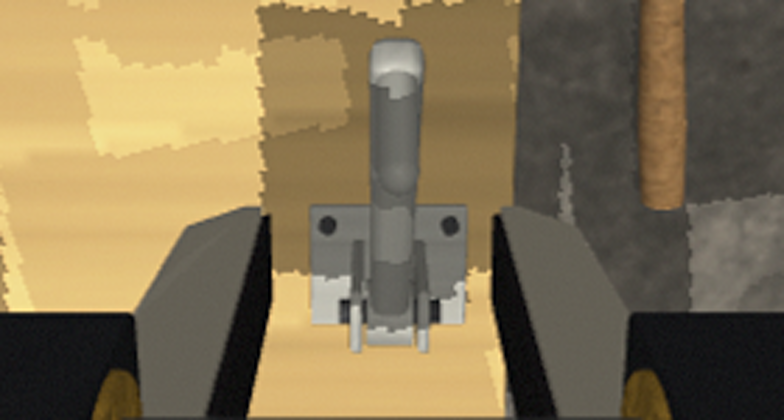

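Request:
move_arm --newtons 12 --moves '[{"tx": -0.3, "ty": 0.25, "tz": 1.5, "wx": 0, "wy": 0, "wz": 0, "grip": 4}, {"tx": 0, "ty": 0, "tz": 1.5, "wx": 0, "wy": 0, "wz": 0, "grip": 4}, {"tx": 0, "ty": 0, "tz": 0.8, "wx": 0, "wy": 0, "wz": 0, "grip": 4}, {"tx": 0, "ty": 0, "tz": 0, "wx": 0, "wy": 0, "wz": 0, "grip": 2.5}, {"tx": 0, "ty": 0, "tz": 0, "wx": 0, "wy": 0, "wz": 0, "grip": 2.2}, {"tx": 0, "ty": 0, "tz": 0, "wx": 0, "wy": 0, "wz": 0, "grip": 2.2}]'

```text
t: 18.03
tool_pos: [0.5662, -0.0678, 0.1593]
tcp_rot: [[0.961, -0.275, 0.009], [-0.275, -0.961, -0.007], [0.011, 0.004, -1.0]]
ft_force: [0.5, 0.5, 0.2]
opening: 0.0247
```

```bash
python3 - <<'E'
from box import *
togo([*b2w(17,-129),0.15],yaw=np.degrees(yaw)+90)
c,d,K,V=snap('wrist','w19'); s=bot.sense(); R_=s['tcp_rot'];p=s['tool_pos']; print(w2b(p))
cv2.imwrite('pics/w19c.png',cv2.resize(c[170:310,140:420],None,fx=2.8,fy=3,interpolation=cv2.INTER_CUBIC))
E
```

```text
tool [ 0.5662 -0.0678  0.1593] togo cm [-0.32  0.24  0.92] y-head deg -106.0 F [0.5 0.5 0.2] open 0.0247 t 18.03 z [ 0.009 -0.007 -1.   ]
turn wz (tool) deg 0.4 q6 1.689024198984044
[  20.21279062 -126.54774991]
```

View pics/w19c.png

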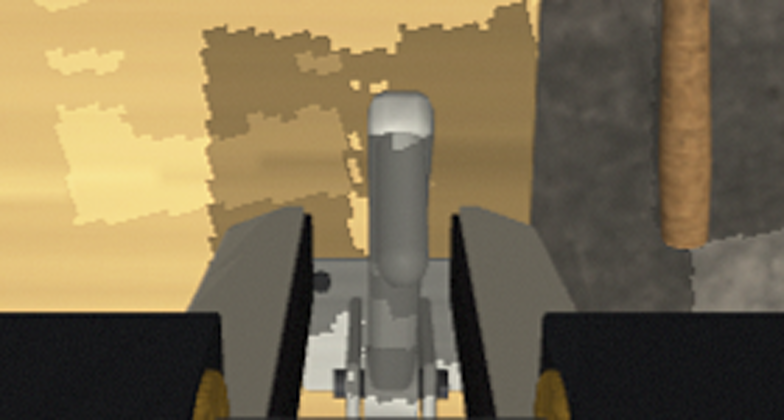

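Request:
move_arm --newtons 12 --moves '[{"tx": -0.3, "ty": 0.3, "tz": 0.5, "wx": 0, "wy": -0.5, "wz": 0, "grip": 2.2}, {"tx": -0.1, "ty": 0.1, "tz": 0.5, "wx": 0, "wy": 0, "wz": 0, "grip": 2.2}, {"tx": 0, "ty": 0, "tz": 0, "wx": 0, "wy": 0, "wz": 0, "grip": 2.2}]'

```text
t: 18.33
tool_pos: [0.5617, -0.071, 0.1503]
tcp_rot: [[0.961, -0.275, 0.003], [-0.275, -0.961, -0.005], [0.004, 0.004, -1.0]]
ft_force: [-0.3, -0.7, -0.3]
opening: 0.0218
```

```bash
python3 - <<'E'
from box import *
togo([*b2w(17,-129),0.15],yaw=np.degrees(yaw)+90)
c,d,K,V=snap('wrist','w20'); s=bot.sense(); R_=s['tcp_rot'];p=s['tool_pos']; print(w2b(p))
cv2.imwrite('pics/w20c.png',cv2.resize(c[170:310,140:420],None,fx=2.8,fy=3,interpolation=cv2.INTER_CUBIC))
E
```

```text
tool [ 0.5617 -0.071   0.1503] togo cm [ 0.04 -0.19  0.03] y-head deg -106.0 F [-0.3 -0.7 -0.3] open 0.0218 t 18.33 z [ 0.003 -0.005 -1.   ]
turn wz (tool) deg 0.4 q6 1.681433482638378
[  16.71490781 -130.85032772]
```

View pics/w20c.png

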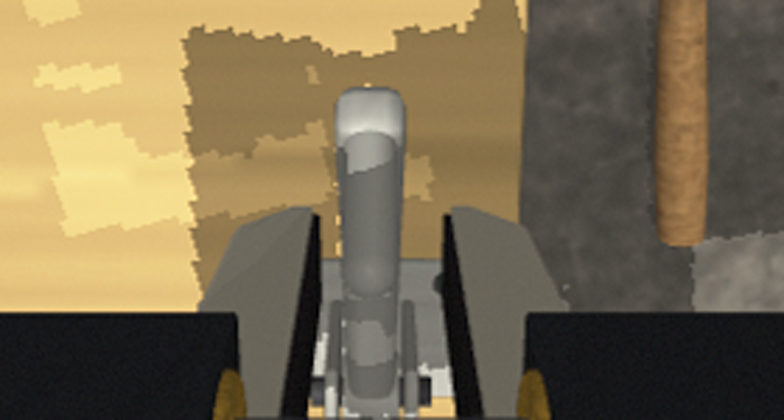

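Request:
move_arm --newtons 12 --moves '[{"tx": 0, "ty": -0.2, "tz": 0, "wx": 0, "wy": 0, "wz": 0, "grip": 1.5}, {"tx": 0, "ty": 0, "tz": 0, "wx": 0, "wy": 0, "wz": 0, "grip": 1.2}, {"tx": 0, "ty": 0, "tz": 0, "wx": 0, "wy": 0, "wz": 0, "grip": 0.4}, {"tx": 0, "ty": 0, "tz": 0, "wx": 0, "wy": 0, "wz": 0, "grip": 0.4}, {"tx": 0, "ty": 0, "tz": 0, "wx": 0, "wy": 0, "wz": 0, "grip": 0.4}]'

```text
t: 18.8
tool_pos: [0.5623, -0.0693, 0.151]
tcp_rot: [[0.961, -0.276, 0.003], [-0.276, -0.961, -0.005], [0.004, 0.004, -1.0]]
ft_force: [-0.1, -0.9, -1.5]
opening: 0.0094
```

```bash
python3 - <<'E'
from box import *
togo([*b2w(17,-129),0.15],yaw=np.degrees(yaw)+90)
c,d,K,V=snap('wrist','w21'); s=bot.sense(); R_=s['tcp_rot'];p=s['tool_pos']; print(w2b(p))
cv2.imwrite('pics/w21c.png',cv2.resize(c[170:310,140:420],None,fx=2.8,fy=3,interpolation=cv2.INTER_CUBIC))
E
```

```text
tool [ 0.5623 -0.0693  0.151 ] togo cm [ 0.03 -0.01  0.1 ] y-head deg -106.0 F [-0.1 -0.9 -1.5] open 0.0094 t 18.8 z [ 0.003 -0.005 -1.   ]
turn wz (tool) deg 0.4 q6 1.6856313514063757
[  16.72131837 -129.06978169]
```

View pics/w21c.png

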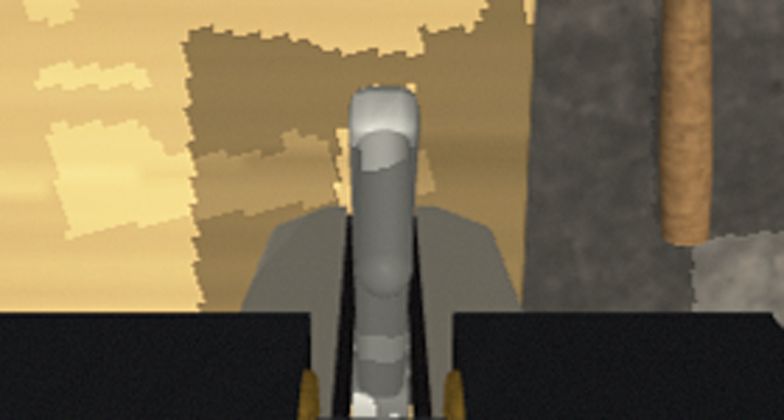

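Request:
move_arm --newtons 12 --moves '[{"tx": -0.69, "ty": 0, "tz": -0.69, "wx": 0, "wy": 0, "wz": 0, "grip": 0.4}, {"tx": -0.8, "ty": 0, "tz": -0.56, "wx": 0, "wy": 0, "wz": 0, "grip": 0.4}, {"tx": -0.88, "ty": 0, "tz": -0.41, "wx": 0, "wy": 0, "wz": 0, "grip": 0.4}]'

```text
t: 19.1
tool_pos: [0.5391, -0.0625, 0.167]
tcp_rot: [[0.961, -0.276, 0.002], [-0.276, -0.961, -0.005], [0.004, 0.004, -1.0]]
ft_force: [2.3, -0.7, -3.1]
opening: 0.0091
```

```bash
cat > hk.py <<'E'
from box import *
s=bot.sense(); b=w2b(s['tool_pos']); x,z=b[0]+26,s['tool_pos'][2]*1000-115.5
e=np.degrees(np.arctan2(z,x)); print('box',b.round(1),'z',s['tool_pos'][2],'e',e.round(1),'r',np.hypot(x,z).round(1),'F',s['ft_force'].round(1),'op',s['opening'],'zax',s['tcp_rot'][:,2].round(3))
q=s['tool_pos']; 
for k in (10,20,30,40):
    a=np.radians(e+k); t_=[*b2w(-26+56*np.cos(a),-129),.1155+.056*np.sin(a)]
    print(k,(s['tcp_rot'].T@(np.array(t_)-q)*100).round(2))
E
python3 hk.py
```

```text
box [  -7.4 -129.1] z 0.16697469533577544 e 70.1 r 54.7 F [ 2.3 -0.7 -3.1] op 0.009117961028801776 zax [ 0.002 -0.005 -1.   ]
10 [-0.9  -0.02 -0.37]
20 [-1.87 -0.02 -0.46]
30 [-2.84 -0.03 -0.38]
40 [-3.79 -0.04 -0.12]
```

Tracks the arc well, low forces. Continue.

Request:
move_arm --newtons 12 --moves '[{"tx": -0.9, "ty": 0, "tz": -0.35, "wx": 0, "wy": 0, "wz": 0, "grip": 0.4}, {"tx": -0.97, "ty": 0, "tz": -0.09, "wx": 0, "wy": 0, "wz": 0, "grip": 0.4}, {"tx": -0.97, "ty": 0, "tz": 0.08, "wx": 0, "wy": 0, "wz": 0, "grip": 0.4}, {"tx": -0.95, "ty": 0, "tz": 0.26, "wx": 0, "wy": 0, "wz": 0, "grip": 0.4}]'

```text
t: 19.43
tool_pos: [0.4993, -0.051, 0.1701]
tcp_rot: [[0.961, -0.276, 0.005], [-0.276, -0.961, -0.005], [0.007, 0.004, -1.0]]
ft_force: [1.1, -1.4, 0.4]
opening: 0.0064
```

```bash
python3 hk.py; python3 - <<'E'
from h import *
c,d,K,V=snap('scene','s14')
cv2.imwrite('pics/s14d.png',cv2.resize(c[130:280,180:330],None,fx=4,fy=4,interpolation=cv2.INTER_CUBIC))
E
```

```text
box [ -48.9 -129.3] z 0.1700586245574252 e 112.7 r 59.2 F [ 1.1 -1.4  0.4] op 0.006409246336786945 zax [ 0.005 -0.005 -1.   ]
10 [-0.75 -0.04  0.74]
20 [-1.52 -0.05  1.33]
30 [-2.18 -0.06  2.05]
40 [-2.71 -0.06  2.87]
```

View pics/s14d.png

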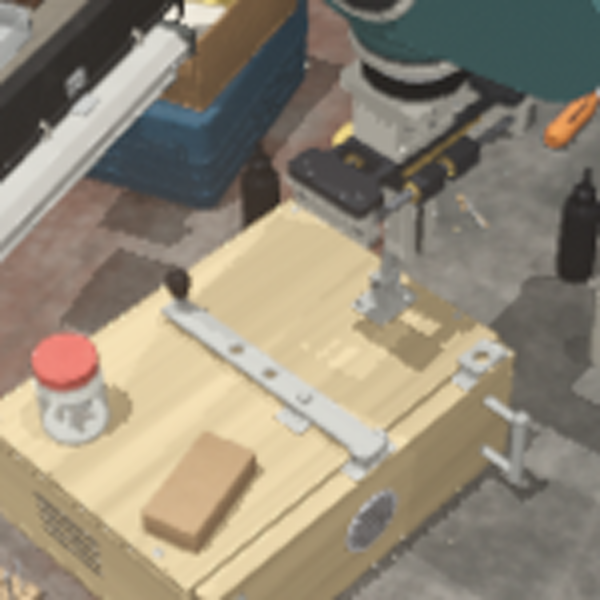

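```bash
python3 - <<'E'
from box import *
c,d,K,V=snap('wrist','w22')
cv2.imwrite('pics/w22c.png',cv2.resize(c[150:310,140:420],None,fx=2.8,fy=3,interpolation=cv2.INTER_CUBIC))
c,d,K,V=snap('scene','s15')
cv2.imwrite('pics/s15d.png',cv2.resize(c[150:230,240:320],None,fx=7,fy=7,interpolation=cv2.INTER_CUBIC))
E
python3 hk.py
```

```text
box [ -48.5 -129.3] z 0.17004296737046976 e 112.4 r 59.0 F [-2.2 -0.2  6.6] op 0.006320978188791911 zax [ 0.005 -0.005 -1.   ]
10 [-0.76 -0.04  0.72]
20 [-1.54 -0.04  1.31]
30 [-2.2  -0.05  2.03]
40 [-2.73 -0.06  2.84]
```

View pics/w22c.png

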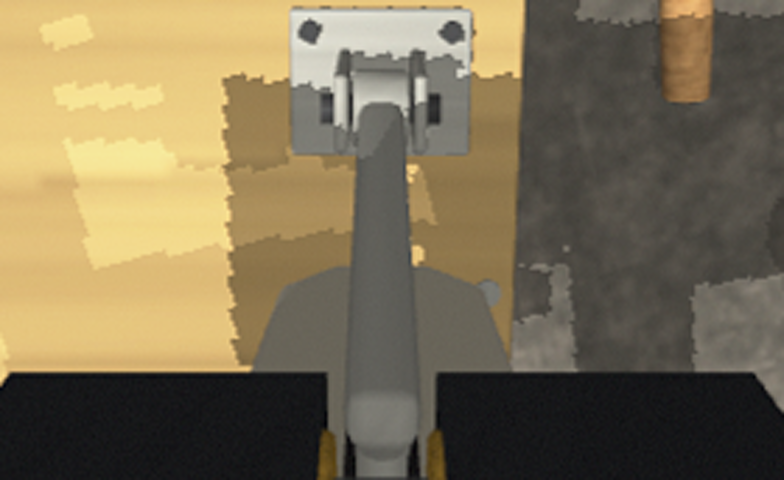

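View pics/s15d.png

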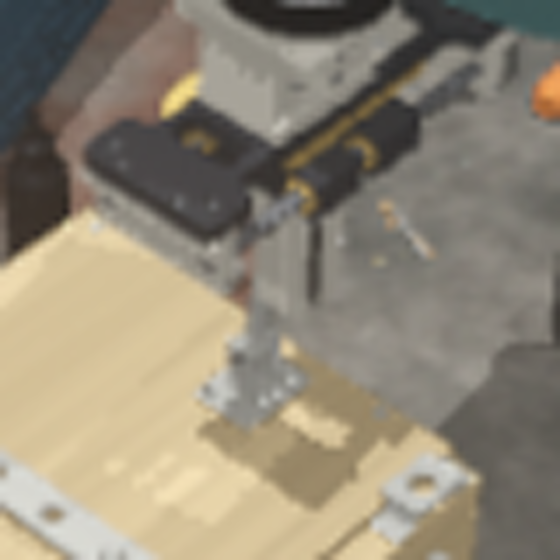

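```bash
python3 - <<'E'
from box import *
c,d,K,V=load('w22'); s=bot.sense(); R_=s['tcp_rot'];p=s['tool_pos']
for v in range(165,312,6):
    u=276
    row=[]
    for u in range(270,284):
        if d[v,u]>0:
            q=dep(K,V,u,v,d[v,u]); row.append((R_.T@(q-p)*1000, w2b(q),q[2]))
    if row: print(v,np.median([r[0] for r in row],0).round(1),np.median([r[1] for r in row],0).round(1),np.median([r[2] for r in row]).round(4))
E
```

```text
165 [31.5 -1.7 37.6] [ -16.8 -127.5] 0.1327
171 [27.4 -1.7 37.5] [ -20.9 -127.5] 0.1327
177 [29.5 -1.8  8. ] [ -19.  -127.3] 0.1622
183 [26.4 -1.8  5.6] [ -22.1 -127.4] 0.1647
189 [24.9 -1.8 -3.2] [ -23.6 -127.3] 0.1734
195 [ 23.7  -1.8 -12. ] [ -24.9 -127.3] 0.1822
201 [ 22.5  -1.8 -19.8] [ -26.1 -127.3] 0.19
207 [ 21.7  -1.8 -27.8] [ -27.  -127.2] 0.198
213 [ 20.7  -1.8 -34.7] [ -28.1 -127.2] 0.2049
219 [ 19.9  -1.8 -41.2] [ -28.9 -127.2] 0.2114
225 [ 19.2  -1.8 -47.8] [ -29.6 -127.1] 0.2179
231 [ 18.3  -1.8 -53. ] [ -30.5 -127.1] 0.2232
237 [ 17.6  -1.8 -58.2] [ -31.3 -127.1] 0.2283
243 [ 17.1  -1.9 -63.5] [ -31.9 -127.1] 0.2336
249 [ 16.4  -1.9 -68. ] [ -32.6 -127.1] 0.2382
255 [ 15.8  -1.9 -72.3] [ -33.2 -127. ] 0.2424
261 [ 15.2  -1.9 -76.4] [ -33.8 -127. ] 0.2466
267 [ 14.8  -1.9 -80.5] [ -34.3 -127. ] 0.2507
273 [ 14.3  -1.9 -84.2] [ -34.8 -127. ] 0.2543
279 [ 13.8  -1.9 -87.7] [ -35.3 -127. ] 0.2578
285 [ 12.5  -1.9 -89.4] [ -36.7 -127. ] 0.2595
291 [ 10.2  -1.9 -89.5] [ -38.9 -127. ] 0.2596
297 [  7.7  -1.9 -89.2] [ -41.4 -127. ] 0.2593
303 [  5.5  -1.9 -89.4] [ -43.6 -127. ] 0.2595
309 [  2.8  -1.9 -88.9] [ -46.3 -127.1] 0.259
```

Request:
move_arm --newtons 12 --moves '[{"tx": 0, "ty": 0, "tz": 0, "wx": 0, "wy": 0, "wz": 0, "grip": 3}, {"tx": 0, "ty": 0, "tz": 0, "wx": 0, "wy": 0, "wz": 0, "grip": 3}, {"tx": 0, "ty": 0, "tz": 0, "wx": 0, "wy": 0, "wz": 0, "grip": 3}, {"tx": 0, "ty": 0, "tz": 0, "wx": 0, "wy": 0, "wz": 0, "grip": 3}]'

```text
t: 19.92
tool_pos: [0.4998, -0.0509, 0.1696]
tcp_rot: [[0.961, -0.276, 0.004], [-0.276, -0.961, -0.005], [0.006, 0.003, -1.0]]
ft_force: [-0.2, -0.4, -1.0]
opening: 0.0278
```

```bash
python3 - <<'E'
from box import *
c,d,K,V=snap('wrist','w23')
cv2.imwrite('pics/w23c.png',cv2.resize(c[150:310,140:420],None,fx=2.8,fy=3,interpolation=cv2.INTER_CUBIC))
E
python3 hk.py
```

```text
box [ -48.5 -129.1] z 0.16951433880680292 e 112.6 r 58.5 F [-0.3  0.2 -0.8] op 0.028864224451520055 zax [ 0.004 -0.005 -1.   ]
10 [-0.77 -0.01  0.68]
20 [-1.55 -0.02  1.27]
30 [-2.21 -0.03  1.99]
40 [-2.74 -0.04  2.81]
```

View pics/w23c.png

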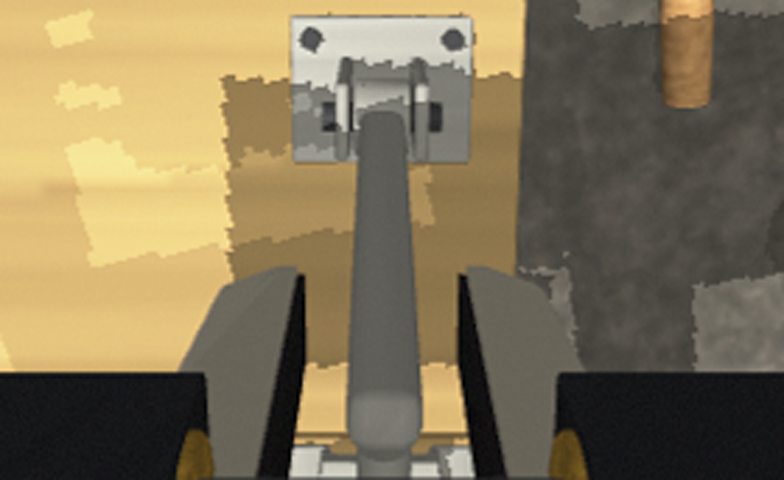

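Request:
move_arm --moves '[{"tx": 0, "ty": 0, "tz": -3, "wx": 0, "wy": 0, "wz": 0, "grip": 3}, {"tx": 0, "ty": 0, "tz": -3.5, "wx": 0, "wy": 0, "wz": 0, "grip": 3}, {"tx": 0, "ty": 0, "tz": -3.5, "wx": 0, "wy": 0, "wz": 0, "grip": 1.5}, {"tx": 0, "ty": 0, "tz": 0, "wx": 0, "wy": 0, "wz": 0, "grip": 0.2}, {"tx": 1.5, "ty": 0, "tz": 0, "wx": 0, "wy": 0, "wz": 0, "grip": 0.2}, {"tx": 2, "ty": 0, "tz": 0, "wx": 0, "wy": 0, "wz": 0, "grip": 0.2}, {"tx": 1.5, "ty": 0, "tz": 0, "wx": 0, "wy": 0, "wz": 0, "grip": 0.2}, {"tx": 0, "ty": 0, "tz": 0, "wx": 0, "wy": 0, "wz": 0, "grip": 0.2}]'

```text
t: 20.63
tool_pos: [0.5494, -0.0646, 0.2726]
tcp_rot: [[0.961, -0.275, 0.002], [-0.275, -0.961, -0.004], [0.003, 0.003, -1.0]]
ft_force: [0.0, 0.6, 0.3]
opening: 0.0025
```

```bash
cat > tb.py <<'E'
from box import *
import sys
x,y,z=map(float,sys.argv[1:4])
s=bot.sense(); print('box',w2b(s['tool_pos']).round(1),end=' '); togo([*b2w(x,y),z],yaw=np.degrees(yaw)+90)
E
python3 tb.py 5 -129 .185
```

```text
box [   3.1 -128.2] tool [ 0.5494 -0.0646  0.2726] togo cm [0.17 0.05 8.76] y-head deg -106.0 F [0.  0.6 0.3] open 0.0025 t 20.63 z [ 0.002 -0.004 -1.   ]
turn wz (tool) deg 0.4 q6 1.688262746095318
```

Request:
move_arm --moves '[{"tx": 0, "ty": 0.1, "tz": 3, "wx": 0, "wy": 0, "wz": 0, "grip": 0.2}, {"tx": 0, "ty": 0, "tz": 3, "wx": 0, "wy": 0, "wz": 0, "grip": 0.2}, {"tx": 0, "ty": 0, "tz": 2.2, "wx": 0, "wy": 0, "wz": 0, "grip": 0.2}, {"tx": -1, "ty": 0, "tz": 0, "wx": 0, "wy": 0, "wz": 0, "grip": 0.2}, {"tx": -1, "ty": 0, "tz": 0, "wx": 0, "wy": 0, "wz": 0, "grip": 0.2}]'

```text
t: 21.05
tool_pos: [0.5294, -0.0603, 0.1864]
tcp_rot: [[0.961, -0.276, 0.0], [-0.276, -0.961, -0.003], [0.001, 0.003, -1.0]]
ft_force: [0.1, 0.4, 1.9]
opening: 0.0019
```

```bash
python3 tb.py -22 -129 .191; python3 - <<'E'
from box import *
c,d,K,V=snap('wrist','w24')
cv2.imwrite('pics/w24c.png',cv2.resize(c[150:310,140:420],None,fx=2.8,fy=3,interpolation=cv2.INTER_CUBIC))
E
```

```text
box [ -17.4 -129.7] tool [ 0.5294 -0.0603  0.1864] togo cm [-0.46 -0.07 -0.46] y-head deg -106.0 F [0.1 0.4 1.9] open 0.0019 t 21.05 z [ 0.    -0.003 -1.   ]
turn wz (tool) deg 0.4 q6 1.691193720911226
```

View pics/w24c.png

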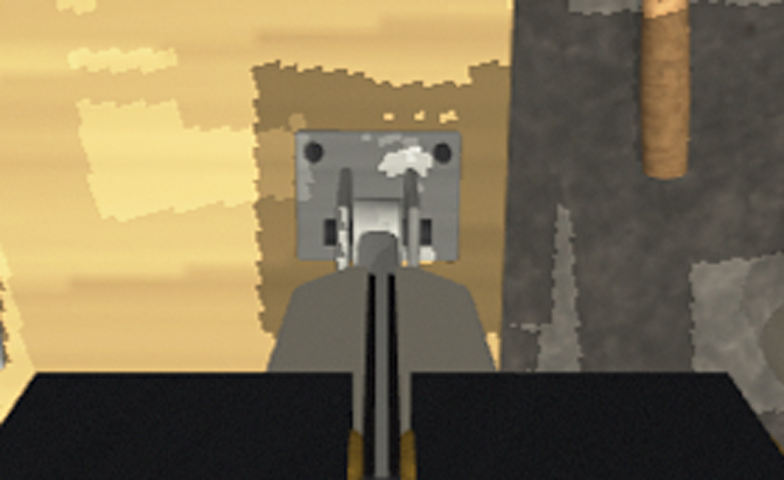

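Request:
move_arm --moves '[{"tx": -0.8, "ty": 0, "tz": -0.4, "wx": 0, "wy": 0, "wz": 0, "grip": 0.2}, {"tx": -0.85, "ty": 0, "tz": 0.1, "wx": 0, "wy": 0, "wz": 0, "grip": 0.2}, {"tx": -0.85, "ty": 0, "tz": 0.25, "wx": 0, "wy": 0, "wz": 0, "grip": 0.2}, {"tx": -0.75, "ty": 0, "tz": 0.4, "wx": 0, "wy": 0, "wz": 0, "grip": 0.2}, {"tx": -0.75, "ty": 0, "tz": 0.4, "wx": 0, "wy": 0, "wz": 0, "grip": 0.2}]'

```text
t: 21.52
tool_pos: [0.4868, -0.0478, 0.1837]
tcp_rot: [[0.961, -0.276, 0.006], [-0.276, -0.961, -0.004], [0.007, 0.002, -1.0]]
ft_force: [1.1, 0.3, 0.4]
opening: 0.0018
```

```bash
python3 tb.py -68.4 -129 .1666; python3 - <<'E'
from box import *
c,d,K,V=snap('scene','s16')
cv2.imwrite('pics/s16d.png',cv2.resize(c[130:250,220:340],None,fx=5,fy=5,interpolation=cv2.INTER_CUBIC))
E
```

```text
box [ -61.7 -129.8] tool [ 0.4868 -0.0478  0.1837] togo cm [-0.68 -0.09  1.7 ] y-head deg -106.0 F [1.1 0.3 0.4] open 0.0018 t 21.52 z [ 0.006 -0.004 -1.   ]
turn wz (tool) deg 0.4 q6 1.7022500509680683
```

View pics/s16d.png

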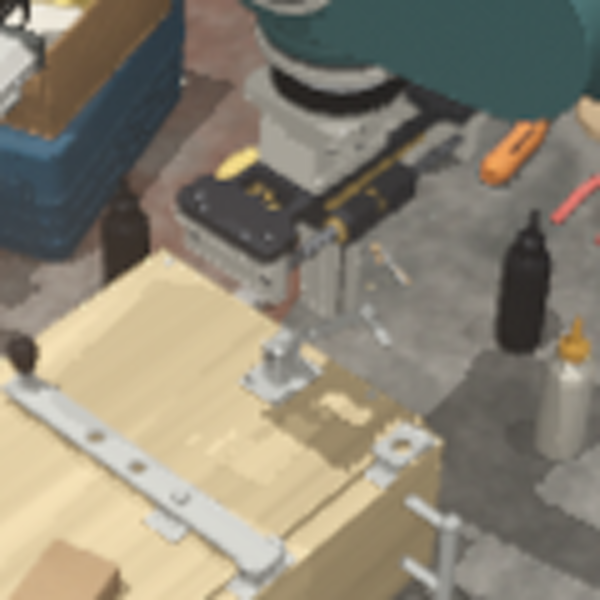

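Request:
move_arm --moves '[{"tx": -0.6, "ty": -0.05, "tz": 0.6, "wx": 0, "wy": -0.3, "wz": 0, "grip": 0.2}, {"tx": -0.5, "ty": 0, "tz": 0.8, "wx": 0, "wy": 0, "wz": 0, "grip": 0.2}, {"tx": -0.5, "ty": 0, "tz": 0.8, "wx": 0, "wy": 0, "wz": 0, "grip": 0.2}, {"tx": -0.45, "ty": 0, "tz": 0.8, "wx": 0, "wy": 0, "wz": 0, "grip": 0.2}]'

```text
t: 21.9
tool_pos: [0.4647, -0.0409, 0.1514]
tcp_rot: [[0.961, -0.275, 0.001], [-0.275, -0.961, -0.003], [0.002, 0.002, -1.0]]
ft_force: [0.3, -0.2, 0.2]
opening: 0.0019
```

```bash
python3 tb.py -86 -129 .1397; python3 - <<'E'
from box import *
c,d,K,V=snap('scene','s17')
cv2.imwrite('pics/s17d.png',cv2.resize(c[130:250,220:340],None,fx=5,fy=5,interpolation=cv2.INTER_CUBIC))
E
```

```text
box [ -84.9 -129.4] tool [ 0.4647 -0.0409  0.1514] togo cm [-0.11 -0.04  1.17] y-head deg -106.0 F [ 0.3 -0.2  0.2] open 0.0019 t 21.9 z [ 0.001 -0.003 -1.   ]
turn wz (tool) deg 0.4 q6 1.7093121885764435
```

View pics/s17d.png

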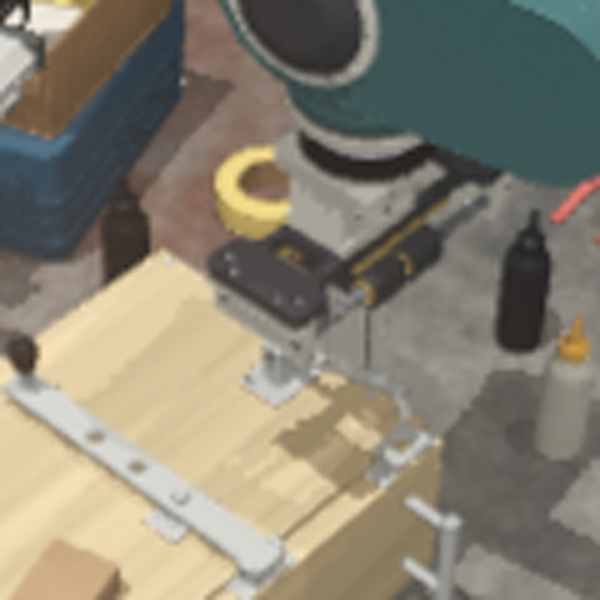

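Request:
move_arm --moves '[{"tx": -0.15, "ty": 0, "tz": 0.6, "wx": 0, "wy": 0, "wz": 0, "grip": 0.2}, {"tx": -0.1, "ty": 0, "tz": 0.6, "wx": 0, "wy": 0, "wz": 0, "grip": 0.2}]'

```text
t: 22.12
tool_pos: [0.4608, -0.0399, 0.1365]
tcp_rot: [[0.961, -0.275, -0.001], [-0.275, -0.961, -0.002], [-0.0, 0.003, -1.0]]
ft_force: [-0.8, 0.4, 0.9]
opening: 0.0013
```

```bash
python3 tb.py -87 -129 .130; python3 - <<'E'
from box import *
c,d,K,V=snap('scene','s18')
cv2.imwrite('pics/s18d.png',cv2.resize(c[160:240,260:340],None,fx=7,fy=7,interpolation=cv2.INTER_CUBIC))
E
```

```text
box [ -88.9 -129.5] tool [ 0.4608 -0.0399  0.1365] togo cm [ 0.19 -0.05  0.65] y-head deg -106.0 F [-0.8  0.4  0.9] open 0.0013 t 22.12 z [-0.001 -0.002 -1.   ]
turn wz (tool) deg 0.4 q6 1.7102279703523255
```

View pics/s18d.png

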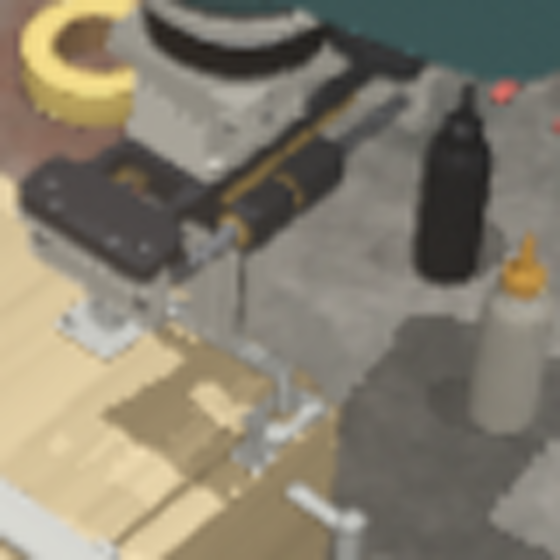

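Prong is entering the eye. Press down in small steps.

Request:
move_arm --moves '[{"tx": 0, "ty": 0, "tz": 0.4, "wx": 0, "wy": 0, "wz": 0, "grip": 0.2}, {"tx": 0, "ty": 0, "tz": 0.3, "wx": 0, "wy": 0, "wz": 0, "grip": 0.2}]'

```text
t: 22.33
tool_pos: [0.4608, -0.0399, 0.1291]
tcp_rot: [[0.961, -0.275, -0.001], [-0.275, -0.961, -0.002], [-0.0, 0.002, -1.0]]
ft_force: [-17.1, 2.0, 38.6]
opening: 0.0022
```

Request:
move_arm --moves '[{"tx": 0, "ty": 0, "tz": -1.5, "wx": 0, "wy": 0, "wz": 0, "grip": 0.2}, {"tx": 0, "ty": 0, "tz": -4, "wx": 0, "wy": 0, "wz": 0, "grip": 0.2}, {"tx": 0, "ty": 0, "tz": -4, "wx": 0, "wy": 0, "wz": 0, "grip": 0.2}, {"tx": -2, "ty": -1, "tz": -3, "wx": 0, "wy": 0, "wz": 0, "grip": 0.2}, {"tx": -3, "ty": -1.5, "tz": 0, "wx": 0, "wy": 0, "wz": 0, "grip": 0.2}, {"tx": -3, "ty": 0, "tz": 0, "wx": 0, "wy": 0, "wz": 0, "grip": 0.2}, {"tx": 0, "ty": 0, "tz": 0, "wx": 0, "wy": 0, "wz": 0, "grip": 0.2}]'

```text
t: 22.92
tool_pos: [0.3895, 0.0074, 0.2594]
tcp_rot: [[0.961, -0.278, -0.003], [-0.278, -0.961, -0.001], [-0.003, 0.002, -1.0]]
ft_force: [0.2, 0.5, 0.6]
opening: 0.0022
```

```bash
python3 tb.py -87 -129 .130; python3 - <<'E'
from box import *
c,d,K,V=snap('scene','s19')
cv2.imwrite('pics/s19d.png',cv2.resize(c[160:260,230:350],None,fx=6,fy=6,interpolation=cv2.INTER_CUBIC))
c,d,K,V=snap('wrist','w25')
# arm heights
for x in range(-40,-130,-8):
    u,v=proj(K,V,b2w(x,-126.5,162)).round().astype(int)
    if 0<=v<420 and 0<=u<560 and d[v,u]>0:
        q=dep(K,V,u,v,d[v,u]); print(x,(u,v),w2b(q).round(1),q[2].round(4))
E
```

```text
box [-170.7 -104.4] tool [0.3895 0.0074 0.2594] togo cm [ 8.4   2.48 12.92] y-head deg -106.1 F [0.2 0.5 0.6] open 0.0022 t 22.92 z [-0.003 -0.001 -1.   ]
turn wz (tool) deg 0.3 q6 1.8063621718302472
-40 (np.int64(309), np.int64(26)) [ -39.7 -126.9] 0.1614
-48 (np.int64(308), np.int64(38)) [ -48.4 -126.3] 0.1631
-56 (np.int64(308), np.int64(49)) [ -55.9 -126.7] 0.1612
-64 (np.int64(308), np.int64(60)) [ -63.9 -126.9] 0.1618
-72 (np.int64(307), np.int64(71)) [ -72.  -126.4] 0.1616
-80 (np.int64(307), np.int64(82)) [ -80.2 -126.7] 0.1608
-88 (np.int64(307), np.int64(92)) [ -87.8 -126.7] 0.1627
-96 (np.int64(306), np.int64(103)) [ -96.2 -126.3] 0.1615
-104 (np.int64(306), np.int64(113)) [-104.  -126.4] 0.1628
-112 (np.int64(306), np.int64(123)) [-111.9 -126.7] 0.1627
-120 (np.int64(305), np.int64(133)) [-120.  -126.2] 0.1619
-128 (np.int64(305), np.int64(143)) [-128.6 -126.7] 0.1582
```

View pics/s19d.png

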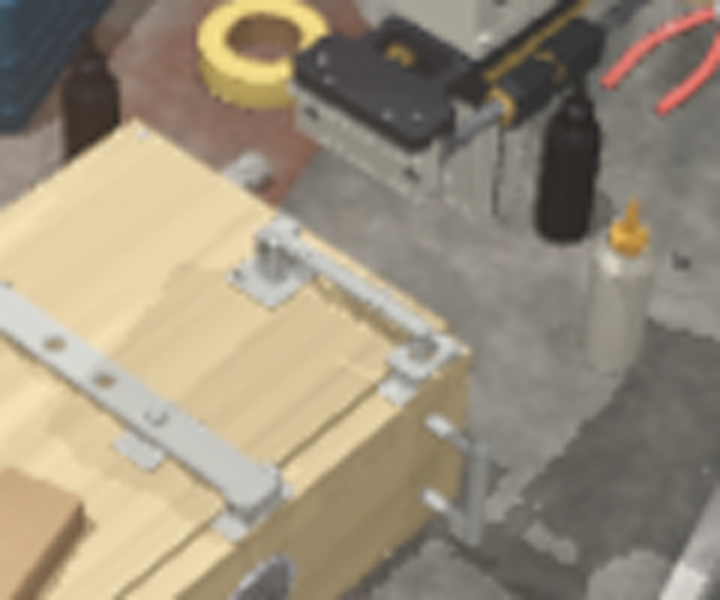

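View pics/w25.png

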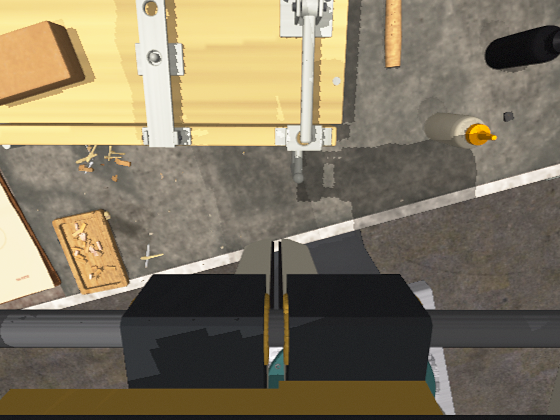

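```bash
python3 - <<'E'
from box import *
c,d,K,V=load('w25')
for x in (-110,-90,-78,-40,-30):
    u,v=proj(K,V,b2w(x,-3,146)).round().astype(int)
    if 0<=v<420: q=dep(K,V,u,v,d[v,u]); print('bar',x,w2b(q).round(1),q[2].round(4))
# door front edge: last pixel with z>.1 per column
for yb in (140,100,60,30,-50,-80,-100,-150):
    best=None
    for x in np.arange(-100,-175,-0.5):
        u,v=proj(K,V,b2w(x,yb,119)).round().astype(int)
        if 0<=v<420 and 0<=u<560 and d[v,u]>0:
            q=dep(K,V,u,v,d[v,u])
            if q[2]>.1: best=w2b(q).round(1)
    print('door edge',yb,best)
c,d,K,V=snap('scene','s20'); c2,_,_,_=snap('top','top2')
cv2.imwrite('pics/s20c.png',c)
E
sleep 0
```

```text
bar -110 [-110.3   -2.7] 0.1458
bar -90 [-89.8  -2.6] 0.1453
bar -78 [-77.8  -2.8] 0.1453
bar -40 [-39.9  -3.1] 0.1459
bar -30 [-26.4   1.9] 0.1299
door edge 140 [-134.8  134.8]
door edge 100 [-134.4   94.6]
door edge 60 [-134.2   56. ]
door edge 30 [-134.9   26.3]
door edge -50 [-134.6  -51.3]
door edge -80 [-134.4  -80.1]
door edge -100 [-134.3  -99.7]
door edge -150 [-133.4 -148.3]
```

View pics/s20.png

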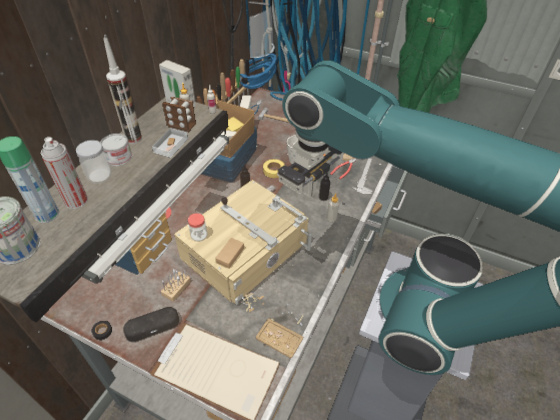

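```bash
python3 -c "
from plant import bot
print(bot.sense()['joint_velocities'].round(3)); print(bot.sign_off())"
```

```text
[-0.008  0.016 -0.002  0.002  0.003  0.001]
the job is handed in; nothing more can be done
None
```

The drying box is closed up as asked, and I handed the job in at about 23 s of the 72 s limit.

**What I did**
- **Bottle:** the grey glue bottle with the orange nozzle was the thing in the stay's way. I set it upright on clear bench at the front right and left the jar, the sanding block and the black lookalikes alone.
- **Stay and door:** I lifted the stay off its pin and pushed the door shut against its stop, with about 20 N at the knob. I then lowered the nearest hole over the pin.
- **Hook:** I swung it over and pressed it down into the eye.

**Last checks**
- **Hook:** its top reads 160.8 to 163.1 mm high along the arm, so it lies level, and the prong is in the eye.
- **Stay:** it reads level at about 146 mm, with the pin showing in the nearest hole.
- **Door:** its front edge runs parallel to the box within about 1.5 mm, so I take it as fully shut.
- **Other things:** the jar and bottle stand upright, and nothing is knocked over.

**What disagreed or went wrong**
- **Finger length:** the fingertips showed about 30 mm (20 to 33 mm) short of the stated TCP in two cameras. My first grip on the bottle was too high, so I regripped it lower.
- **Camera offset:** the top and wrist cameras disagreed by up to about 6 mm sideways.
- **Hook slip:** the first pinch slid off the arm near upright and caught the prong. I let go and finished by pushing with closed fingers.
- **Contact forces:** the last press on the hook, with the fingertips, peaked at about 39 N downward (about 42 N including the sideways part). Setting the bottle down read 13 N.

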